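# Load the cap lift, lower it on its release valve and lock it

## Task

Load the cap lift for the next filling run: turn its round bayonet cover anticlockwise until the lugs reach the slots, lift it free and lay it flat on the square rubber mat, then stand every small white cap from the desk on the raised round platform, closed end up as they are, each wholly on it. When they are all aboard, crack the release valve open anticlockwise, only about an eighth of a turn, so that the platform sinks slowly to the bottom with the caps still standing on it, then shut the valve again, put the cover back on with its lugs through the slots, and turn it clockwise well past the slots so that it is locked as you found it. Nothing here can pump the platform up again, so do not let it sink early; leave the big yellow cap and the beaker where they are.

Things in the scene. Friction and masses are not known exactly. Their poses are not given: they have to be found in the camera images.
- cap_lift: grey steel cabinet fixed to the desk, 206 mm (x) by 286 mm (y), deck 70 mm high; origin at the centre of its underside, z up. In its own frame the round well's axis is at (0, -40 mm), the valve's axis at (0, +95 mm)
- bayonet_ring (a point): on the well's axis at deck height; axes as the cabinet's. Steel ring round the well: inner radius 86.5, outer 96, 15 mm high over the deck; its top 6 mm are a lip reaching in to radius 75.5, but for two slots 50 degrees wide centred on this frame's +x and -x. A stop beyond each slot ends the cover's anticlockwise turn with its lugs in the slots
- cover: bayonet cover: steel disc 144 mm across, 6 mm thick, 0.3 kg; two lugs on its +x and -x sides, 34 mm wide, 6 mm thick, reaching to radius 81. Origin at the centre of its flat underside. Starts on the deck, lugs under the lip (3 mm play), its x 0.75 to 1.1 rad clockwise of the cabinet's x; lugs in the slots when the x axes agree within 0.1 rad (either way round); wholly under the lip beyond 0.65
- cover_handle (a point): centre of the cover's black bar handle: 84 mm long along the cover's x, 16 mm thick, 16 mm high, 40 mm above the cover's underside; two posts at its ends, free beneath from 8 mm over the underside. Axes as the cover's
- mat: square dark rubber mat fixed to the desk, 170 by 170 by 3 mm; origin at the centre of its underside. The cover is laid here meanwhile
- platform_top (a point): centre of the top face of the aluminium ram platform in the well, 119 mm across; z up. Raised, its face is 2 mm below the deck; the well is 122 mm across, so a cap stands wholly on the platform when it is within 43 mm of this point
- platform (a joint): how far the platform has sunk, m: 0 is raised (the start), 0.042 is the bottom. With the valve shut it holds; it never rises
- valve (a joint): release valve, rad: 0 is shut (hard stop), grows anticlockwise seen from above to 1.57; starts shut and stays where left (0.18 N m to turn). Below 0.2 the platform holds; from 0.35 to 0.95 it sinks steadily at about 6 mm/s (bottom in some 7 s) and stops when shut again; beyond 1.0 it drops at 80 mm/s, and over 30 mm/s is too fast
- valve_grip (a point): centre of the valve's T bar, 42 mm above the deck: dark steel bar 52 mm long, 14 mm thick, 20 mm high; its own x runs along the bar and turns with the valve, z up. At 0 the bar lies along the cabinet's x
- cap_1: white ribbed plastic screw cap standing on its open rim, closed end up, 31 mm across and 20 mm tall, 15 g; origin at the centre of its underside, z up; turning it about z makes no difference. 3 or 4 such caps are on the desk; an absent one reads None
- cap_3: white ribbed plastic screw cap standing on its open rim, closed end up, 31 mm across and 20 mm tall, 15 g; origin at the centre of its underside, z up; turning it about z makes no difference. 3 or 4 such caps are on the desk; an absent one reads None
- cap_4: white ribbed plastic screw cap standing on its open rim, closed end up, 31 mm across and 20 mm tall, 15 g; origin at the centre of its underside, z up; turning it about z makes no difference. 3 or 4 such caps are on the desk; an absent one reads None
- cap_5: white ribbed plastic screw cap standing on its open rim, closed end up, 31 mm across and 20 mm tall, 15 g; origin at the centre of its underside, z up; turning it about z makes no difference. 3 or 4 such caps are on the desk; an absent one reads None
- jerry_cap: big yellow screw cap, 62 mm across, 22 mm tall, standing on the desk to the left of the lift; not to be moved. Origin at the centre of its underside
- boom_tip (a point): free end of the filling machine's thin fixed boom, which hangs over the desk in front left of the lift: keep the arm clear of it. From here (top 380 mm over the desk) it runs about 360 mm to the left, away along +y, sloping down to 265 mm; the grey machine itself, 180 mm high, stands left of y = 0.25 m
- beaker: clear beaker, 70 mm across, 90 mm tall; not to be moved. Origin at the centre of its underside
There are look-alikes about, which are no part of the job. Leave any pink or turquoise look-alike of the cap_4 alone.

How it is judged:
By the outcome, as a careful person would: the job done as asked, in the order asked, and still so for the second after the job is handed in, with the robot touching nothing.
Of cap_1, cap_3, cap_4, cap_5 only 3 to 4 are there at a start; the rules pass over those that are not, and their reading is None.
At some moment in a run one of cap_1, cap_3, cap_4, cap_5 may be knocked a few centimetres aside while the robot is not near it.
Once in a run the grip may slacken for a moment while it holds something.
It also fails if it takes over 210 s, if anything falls off the work surface, if the arm or the gripper's body presses on something with over 40 N, if the wrist force passes 120 N, or if a joint passes its speed limit or range.

## Robot

A 6-joint arm with a two-finger parallel gripper is mounted at the origin on a cart in front of the work surface, level with it; the furniture and walls round the work are solid. World frame = base frame: x ahead of the robot, y to its left, z up, the work surface at z = 0. Lengths are in m, angles in rad, forces in N, time in s.
With the tool pointing down it reaches from about 0.225 to 0.875 m from the base axis. Payload 3.4 kg.
Tool frame: the origin (TCP) lies on the centre line of the jaws, within the pads' length; the fingertips stand 17 mm ahead of it and the grasp point (between the pads) lies 2 mm behind it (manip.finger_overhang is the distance from the TCP to the fingertips, in m); y points along the fingers, x is the direction in which the jaws open and shut, and the axes are right-handed (so a half turn about y gives the same grasp; the last joint's range is limited). The gripper opens to 85 mm and grips with 20 to 120 N. Pads are 22 mm wide; open, the fingers measure 114 mm over their backs; the gripper's body (76 mm by 85 mm) begins 54 mm behind the grasp point. The pads swing forward as they close: fully open they stand 13 mm farther back than shut.
Start: joints at [-1.277, 0.276, 1.505, -0, 1.361, -0.121], TCP at [0.232, -0.526, 0.248] pointing down, gripper open.
Joint ranges: [-2.89, 2.89], [-0.75, 2.08], [0.22, 2.7], [-1.18, 4.32], [0.11, 2.71], [-2.7, 2.7]. Speed limits (rad/s): [2.57, 2.57, 3.14, 3.14, 3.14, 3.14].

## Interface

Orientations are given as a unit quaternion [w, x, y, z].
In Python, from rig import manip gives the robot as it stands.
- The arm moves only by the tool arm_command, never from a script. Its argument "commands" is a list of rows, each a list of 3 entries, a list of its own where there are three numbers: the finger opening in cm, from 0 to 8.54, then the shift along the world's x, y, z in cm, then the turn about the world's z in rad. A call has 1 to 12 rows; each row shifts and turns the commanded pose from where the row before left it; what a row does not reach is not made up. A row lasts 1/10 s, in which the tool goes at most 50 mm and 8.59 degrees, less where a joint would pass 70% of its speed; a pose out of reach is approached as far as the arm can. A call with a gripper value outside its range is refused whole. The fingers move at their own pace and stop on an object; "grip_force" is the grip in N (left out, the last holds). Time passes only in rows, so rows that do not move let the fingers close. It gives the time, the measured TCP pose, the force and the opening at its end, in the units of the state.
- manip.get_state(): the state, without advancing time (a new reading comes with each control period).
- manip.get_image(name): name is "scene" or "side" or "wrist"; returns a dict with "pixels" (480x640x3 uint8, red, green, blue), "range_z" (480x640 float32, m along the optical axis (not along the pixel's ray), 0 where there is no reading), "intrinsics" (3x3 intrinsics, pixels), "k1" (the pictures are not rectified: a ray, as slopes to the right and down, at radius r is drawn at 1 + k1 r^2 times it, then the intrinsics apply), "R" (3x3) and "t" (3): a world point X has camera coordinates R X + t. Camera axes: x right, y down, z forward; pixel columns grow to the right and rows downward; lengths in m; the calibration is good to about 2 mm. A picture is of the moment at which its call begins.
- manip.sign_off(): hands the job in, once; it reports no verdict.
The state is a dict: "clock": time; "qpos": joint angles; "qd": joint speeds; "effort": joint torques, N m; "position": TCP position; "ee_rot": TCP orientation; "contact_force": force on the tool from outside, world axes, zero at the start; "moment": the same for the moment, N m; "width": finger opening in m.
Only numpy, scipy, OpenCV 4.12 (cv2) and the standard library are available. Lean on these libraries where they do the work, as an engineer would, in place of code of your own. Each camera call takes 0.05 s, during which the arm holds its last target.

## Working session

There is one attempt and no reset: what is moved stays moved. The work goes in short steps, Python scripts to look and compute and a tool call to move; the robot and the scene stay as the last step left them, time stands still between calls to the robot, and variables do not carry over. Pictures are saved under pics/ and viewed, and the job is handed in when it is done.

Besides the shell and the picture viewer there is one more tool, called in YAML: its name, and indented under it one key for each argument. arm_command: Moves the arm, as the interface text tells. Its arguments: {"type":"object","properties":{"commands":{"type":"array"},"grip_force":{"type":"number"}},"required":["commands"]}

```bash
ls; mkdir -p pics; cat > h.py <<'E'
import numpy as np, cv2
from rig import manip
def shot(name,save=None):
    im=manip.get_image(name)
    im={k:(np.array(v) if not np.isscalar(v) else v) for k,v in im.items()}
    if save: cv2.imwrite('pics/'+save+'.png',im['pixels'][:,:,::-1])
    return im
def ray(im,u,v):
    K=im['intrinsics'];xd=(u-K[0,2])/K[0,0];yd=(v-K[1,2])/K[1,1]
    x,y=xd,yd
    for _ in range(20):
        s=1+im['k1']*(x*x+y*y);x,y=xd/s,yd/s
    R=im['R'];t=im['t'];return -R.T@t, R.T@np.array([x,y,1.0])
def onplane(im,u,v,z):
    o,d=ray(im,u,v);return o+d*(z-o[2])/d[2]
def proj(im,X):
    c=im['R']@np.array(X,float)+im['t'];x,y=c[0]/c[2],c[1]/c[2];s=1+im['k1']*(x*x+y*y);K=im['intrinsics']
    return np.array([K[0,0]*x*s+K[0,2],K[1,1]*y*s+K[1,2]])
def depthpt(im,u,v):
    o,d=ray(im,u,v);return o+d*im['range_z'][int(round(v)),int(round(u))]
def cloud(im):
    K=im['intrinsics'];v,u=np.mgrid[0:480,0:640].astype(float)
    xd=(u-K[0,2])/K[0,0];yd=(v-K[1,2])/K[1,1];x,y=xd.copy(),yd.copy()
    for _ in range(20):
        s=1+im['k1']*(x*x+y*y);x,y=xd/s,yd/s
    z=im['range_z'];P=np.stack([x*z,y*z,z],-1)-im['t']
    return P@im['R']
E
python3 - <<'E'
from h import *
for n in ['scene','side','wrist']:
    im=shot(n,n+'0');print(n,(-im['R'].T@im['t']).round(3),im['R'][2].round(3),im['k1'],im['intrinsics'][0,0])
s=manip.get_state();print(s)
E
```

```text
pics
scene [-0.031 -0.748  0.6  ] [ 0.587  0.701 -0.404] 0.017840607290321907 458.2114037871905
side [0.302 0.948 0.708] [ 0.192 -0.889 -0.415] -0.10914127494385151 525.4558571289873
wrist [ 0.297 -0.496  0.373] [-0.262 -0.113 -0.959] 0.016727363221518705 348.81020280955596
{'clock': 0.15, 'qpos': array([-1.27703526e+00,  2.76445262e-01,  1.50584160e+00,  3.81798321e-05,
        1.36067630e+00, -1.21007052e-01]), 'qd': array([-0.00086086, -0.00277839, -0.00341354,  0.00014789,  0.00043584,
        0.00217019]), 'effort': array([ 8.29422661e-04, -4.17144442e+01, -2.46032757e+01, -2.74259583e-05,
        7.65863835e-03, -1.21347480e-05]), 'position': array([ 0.23161016, -0.5258959 ,  0.24764124]), 'ee_rot': array([ 0.59255701, -0.59191323,  0.38670077, -0.38597595]), 'contact_force': array([-0.46847019,  0.30632515, -0.02885916]), 'moment': array([-0.03859218, -0.02896957, -0.00394759]), 'width': 0.08556931640713626}
```

View pics/scene0.png

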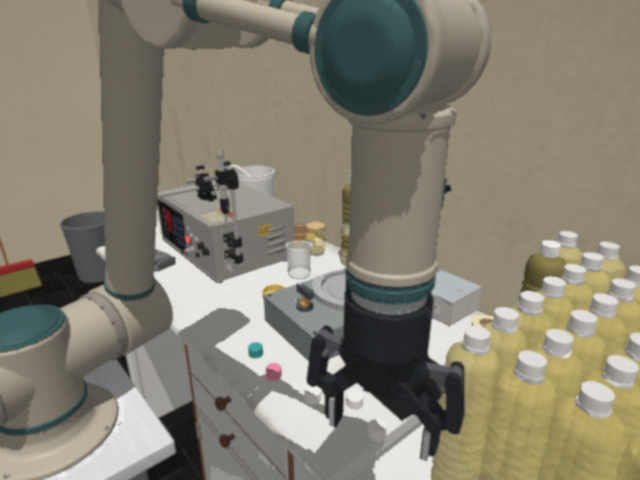

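View pics/side0.png

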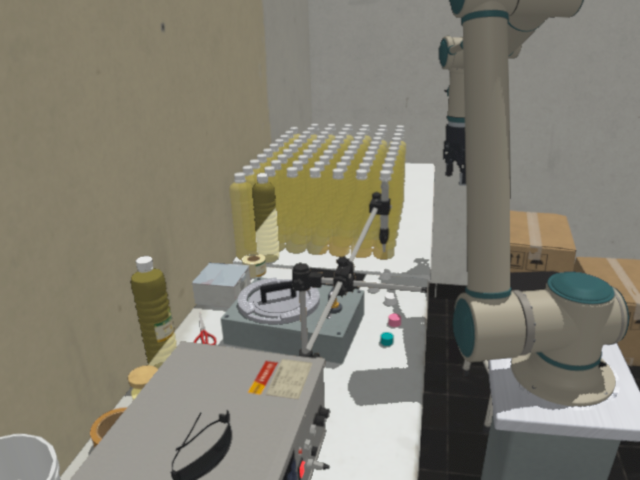

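View pics/wrist0.png

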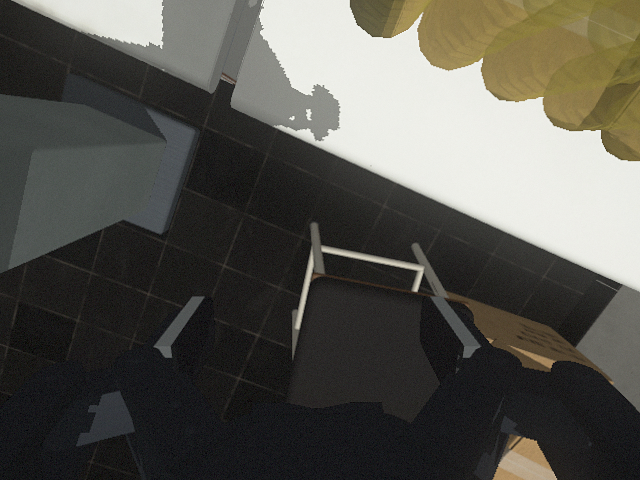

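The scene view shows the cabinet at about (320,310), with the beaker at (298,258) and the yellow cap at (272,290). The turquoise (256,350) and pink (274,371) look-alikes are in front, and white caps are partly hidden by the gripper. The side view shows the cabinet at (295,315) and the boom running from (378,205) to (310,350).

```bash
python3 - <<'E'
from h import *
im=shot('side')
for u,v in [(378,200),(345,272),(310,350),(226,310),(363,290),(350,355),(238,288),(278,300),(264,291),(297,285),(334,305),(382,235),(388,338),(394,321),(400,285),(430,285),(248,262),(220,285)]:
    print('side',u,v,depthpt(im,u,v).round(3))
im=shot('scene')
for u,v in [(298,245),(272,290),(304,305),(256,350),(274,371),(355,402),(376,430),(325,395),(265,300),(400,410),(450,300)]:
    print('scene',u,v,depthpt(im,u,v).round(3))
E
```

```text
side 378 200 [0.393 0.038 0.38 ]
side 345 272 [0.424 0.227 0.326]
side 310 350 [0.451 0.366 0.274]
side 226 310 [ 0.794 -0.126  0.003]
side 363 290 [ 0.447 -0.167  0.071]
side 350 355 [0.452 0.008 0.003]
side 238 288 [ 0.772 -0.166  0.048]
side 278 300 [ 0.636 -0.075  0.078]
side 264 291 [ 0.663 -0.059  0.109]
side 297 285 [0.501 0.234 0.3  ]
side 334 305 [ 0.499 -0.06   0.087]
side 382 235 [0.384 0.044 0.313]
side 388 338 [ 0.373 -0.044  0.022]
side 394 321 [ 0.366 -0.121  0.018]
side 400 285 [0.338 0.215 0.304]
side 430 285 [ 0.267 -1.572 -0.671]
side 248 262 [ 0.795 -0.313  0.049]
side 220 285 [ 0.811 -0.144  0.065]
scene 298 245 [0.693 0.196 0.079]
scene 272 290 [0.562 0.142 0.005]
scene 304 305 [ 0.496 -0.076  0.084]
scene 256 350 [ 0.374 -0.069  0.021]
scene 274 371 [ 0.364 -0.148  0.022]
scene 355 402 [ 0.425 -0.307  0.02 ]
scene 376 430 [ 0.405 -0.376  0.021]
scene 325 395 [ 0.2   -0.484  0.286]
scene 265 300 [0.466 0.03  0.061]
scene 400 410 [ 0.484 -0.361  0.004]
scene 450 300 [ 0.777 -0.253  0.068]
```

arm_command:
  commands:
    - [8.5,[0,0,5],0]
    - [8.5,[0,0,5],0]
    - [8.5,[0,0,5],0]
    - [8.5,[2,3,2],0]
    - [8.5,[3,4,0],0]
    - [8.5,[3,4,0],0]
    - [8.5,[3,4,0],0]
    - [8.5,[3,4,0],0]
    - [8.5,[3,4,0],0]
    - [8.5,[0,0,0],0]
    - [8.5,[0,0,0],0]

```text
clock: 1.35
position: [0.4022, -0.2953, 0.4184]
ee_rot: [-0.593, 0.593, -0.385, 0.385]
contact_force: [0.1, -0.1, -0.7]
width: 0.0849
```

```bash
python3 - <<'E'
from h import *
for n in ['scene','wrist']:
    im=shot(n,n+'1')
print(manip.get_state()['position'],manip.get_state()['clock'],manip.get_state()['qpos'])
E
```

```text
[ 0.40133074 -0.29689398  0.4181837 ] 1.45 [-7.75832714e-01  1.09838962e-01  1.31149407e+00 -8.09069641e-04
  1.72032463e+00  3.80668496e-01]
```

View pics/scene1.png

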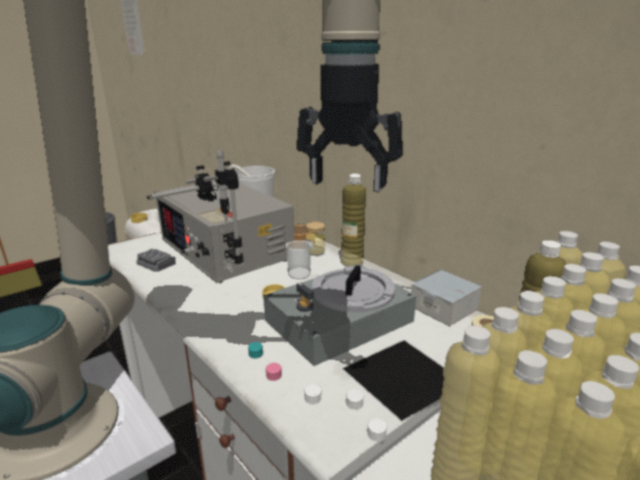

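View pics/wrist1.png

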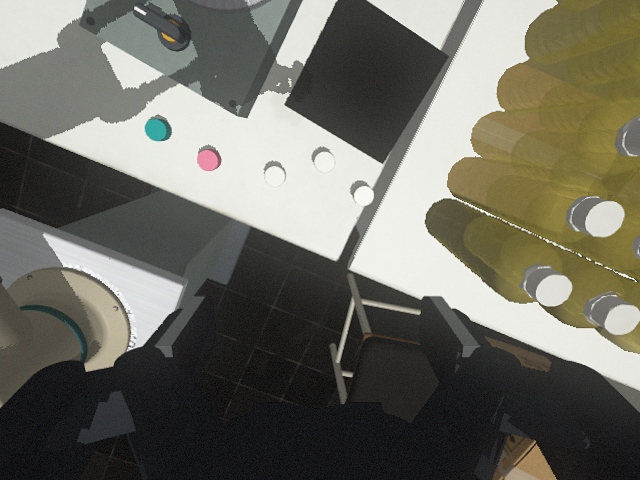

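arm_command:
  commands:
    - [8.5,[4,2,0],0]
    - [8.5,[4,2,0],0]
    - [8.5,[4,2,0],0]
    - [8.5,[4,2,0],0]
    - [8.5,[3,3,0],0]
    - [8.5,[2,3,0],0]
    - [8.5,[0,0,0],0]
    - [8.5,[0,0,0],0]

```text
clock: 2.25
position: [0.6117, -0.1577, 0.4176]
ee_rot: [-0.592, 0.593, -0.387, 0.386]
contact_force: [0.5, -0.3, -0.1]
width: 0.0852
```

```bash
python3 - <<'E'
from h import *
for n in ['scene','wrist','side']:
    im=shot(n,n+'2'); np.save(n+'2',im,allow_pickle=True)
print(manip.get_state()['position'],manip.get_state()['clock'],manip.get_state()['qpos'])
E
```

```text
[ 0.61085569 -0.15827246  0.41848792] 2.4 [-3.63290968e-01  3.28383223e-01  1.02198036e+00 -8.06300544e-04
  1.79115577e+00  7.95400375e-01]
```

View pics/scene2.png

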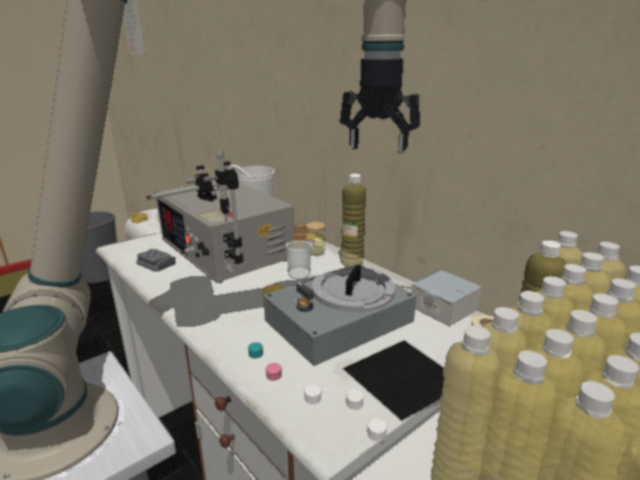

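View pics/wrist2.png

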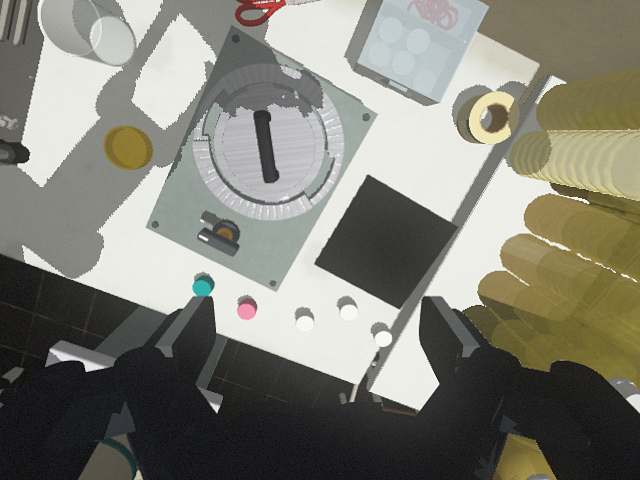

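View pics/side2.png

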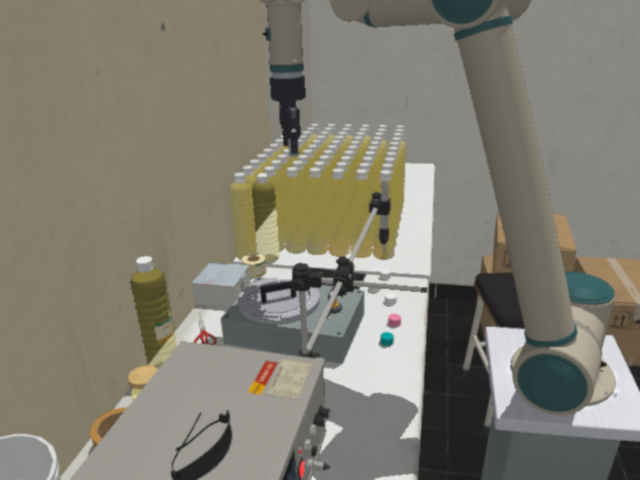

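Wrist view: the cover handle runs from (261,115) to (270,178) and the valve bar is at (219,236). The mat is at (387,242), and the white caps on the desk are at (304,323), (348,312) and (383,338). The look-alikes are turquoise (203,287), pink (247,310), bottle tops, and discs in the boxed tray (405,50). Only the three white ones stand on the desk.

```bash
cat > meas.py <<'E'
from h import *
def blobs(mask,lo=20):
    n,l,s,c=cv2.connectedComponentsWithStats(mask.astype(np.uint8));return [(s[i,4],c[i],l==i) for i in range(1,n) if s[i,4]>=lo]
def capsfind(im,roi=((0.30,0.52),(-0.47,-0.17)),z0=0.012,z1=0.03):
    P=cloud(im);hsv=cv2.cvtColor(im['pixels'],cv2.COLOR_RGB2HSV)
    m=(P[...,2]>z0)&(P[...,2]<z1)&(P[...,0]>roi[0][0])&(P[...,0]<roi[0][1])&(P[...,1]>roi[1][0])&(P[...,1]<roi[1][1])
    out=[]
    for a,c,mm in blobs(m):
        Q=P[mm];top=Q[Q[:,2]>np.median(Q[:,2])-0.004]
        (u,v),r=cv2.minEnclosingCircle(np.argwhere(mm)[:,::-1].astype(np.float32))
        out.append((a,c.round(1),((top.max(0)+top.min(0))/2).round(4),top.mean(0).round(4),(top.max(0)-top.min(0))[:2].round(3),hsv[mm].mean(0).round()))
    return out
E
python3 - <<'E'
from meas import *
W=np.load('wrist2.npy',allow_pickle=True).item();S=np.load('scene2.npy',allow_pickle=True).item()
for im in (W,S):
    print('caps'); 
    for o in capsfind(im): print(o)
P=cloud(W)
print('deck z',np.median(P[190:215,180:195,2]))
# deck region
m=(abs(P[...,2]-0.070)<0.004)&(P[...,0]>0.4)&(P[...,0]<0.8)&(P[...,1]<0.1)&(P[...,1]>-0.28)
n=blobs(m,500);print([x[0] for x in n])
pts=np.concatenate([P[x[2]] for x in n])[:,:2].astype(np.float32)
print('deckrect',cv2.minAreaRect(pts))
hs=cv2.cvtColor(W['pixels'],cv2.COLOR_RGB2HSV)
# handle
m=(P[...,2]>0.095)&(P[...,2]<0.125)&(P[...,0]>0.55)&(P[...,0]<0.75)&(P[...,1]<0.0)&(P[...,1]>-0.2)
for a,c,mm in blobs(m,50): print('handle',a,c,np.median(P[mm][:,2]),np.percentile(P[mm][:,2],95),cv2.minAreaRect(P[mm][:,:2].astype(np.float32)))
m=(P[...,2]>0.098)&(P[...,2]<0.13)&(P[...,0]>0.43)&(P[...,0]<0.55)&(P[...,1]<0.0)&(P[...,1]>-0.2)
for a,c,mm in blobs(m,20): print('valve',a,c,np.median(P[mm][:,2]),cv2.minAreaRect(P[mm][:,:2].astype(np.float32)))
# mat
m=(W['pixels'].max(-1)<60)&(P[...,2]<0.01)&(P[...,0]>0.4)&(P[...,1]<-0.15)&(P[...,1]>-0.5)
for a,c,mm in blobs(m,800): print('mat',a,c,np.median(P[mm][:,2]),cv2.minAreaRect(P[mm][:,:2].astype(np.float32)))
E
```

```text
caps
(np.int32(289), array([348.1, 310.9]), array([ 0.4343, -0.2906,  0.0189]), array([ 0.4351, -0.2903,  0.0197]), array([0.032, 0.031]), array([ 29.,   5., 226.]))
(np.int32(279), array([304.1, 322.1]), array([ 0.3853, -0.2318,  0.0194]), array([ 0.3862, -0.231 ,  0.02  ]), array([0.031, 0.031]), array([ 30.,   5., 227.]))
(np.int32(267), array([382.9, 337.5]), array([ 0.4119, -0.3667,  0.0196]), array([ 0.4129, -0.3665,  0.02  ]), array([0.03, 0.03]), array([ 29.,   6., 227.]))
caps
(np.int32(68), array([336.8, 347.8]), array([ 0.5041, -0.172 ,  0.0232]), array([ 0.5067, -0.1715,  0.0231]), array([0.031, 0.004]), array([71., 10., 89.]))
(np.int32(219), array([312.2, 391.5]), array([ 0.3862, -0.2365,  0.0209]), array([ 0.3854, -0.2367,  0.0213]), array([0.03 , 0.029]), array([ 20.,   9., 205.]))
(np.int32(226), array([354.1, 396.7]), array([ 0.4352, -0.2951,  0.0206]), array([ 0.4343, -0.2959,  0.0213]), array([0.03, 0.03]), array([ 21.,  10., 202.]))
(np.int32(281), array([376.2, 427. ]), array([ 0.4137, -0.3695,  0.0209]), array([ 0.4124, -0.3704,  0.0216]), array([0.032, 0.03 ]), array([ 20.,   9., 206.]))
deck z 0.06963289651756649
[np.int32(14104), np.int32(895), np.int32(999)]
deckrect ((0.5966405868530273, -0.07413827627897263), (0.20668993890285492, 0.2862826883792877), 84.60425567626953)
handle 1036 [264.7027027  145.75096525] 0.11704080208954726 0.11881044386845754 ((0.6363713145256042, -0.0774032324552536), (0.0835837572813034, 0.016422349959611893), 29.71957015991211)
valve 602 [217.72259136 240.94684385] 0.12069751343397495 ((0.5028207898139954, -0.06461269408464432), (0.05168664827942848, 0.01419096253812313), 84.22093963623047)
mat 3787 [390.97597043 251.24161605] 0.002365012018410243 ((0.5546643137931824, -0.31429213285446167), (0.1590689718723297, 0.11947924643754959), 51.757991790771484)
```

```bash
python3 - <<'E'
from meas import *
from scipy.spatial.transform import Rotation as R
s=manip.get_state();q=s['ee_rot'];M=R.from_quat([q[1],q[2],q[3],q[0]]).as_matrix();print(M.round(3), manip.finger_overhang)
print('jaw azimuth',np.degrees(np.arctan2(M[1,0],M[0,0])),s['position'],s['qpos'][[0,5]])
W=np.load('wrist2.npy',allow_pickle=True).item();P=cloud(W)
m=(W['pixels'].max(-1)<70)&(P[...,2]<0.02)&(P[...,0]>0.4)&(P[...,1]<-0.17)&(P[...,1]>-0.5)&(P[...,0]<0.75)
m=cv2.morphologyEx(m.astype(np.uint8),cv2.MORPH_OPEN,np.ones((7,7)))
for a,c,mm in blobs(m,800):print('mat',a,c,cv2.minAreaRect(P[mm][:,:2].astype(np.float32)))
for u,v in [(372,175),(457,227),(400,307),(316,263)]: print(onplane(W,u,v,0.003).round(3))
# two-view height check handle: top pixels in scene
S=np.load('scene2.npy',allow_pickle=True).item();T=np.load('side2.npy',allow_pickle=True).item()
for im,n in((S,'scene'),(T,'side')):
    for X in ([0.6364,-.0774,.118],[0.5028,-.0646,.122],[.5966,-.0741,.07]): print(n,proj(im,X).round(1))
img=W['pixels'][:,:,::-1][90:270,140:380];cv2.imwrite('pics/crop2.png',cv2.resize(img,None,fx=3,fy=3))
E
```

```text
[[ 0.4   -0.     0.916]
 [-0.916 -0.001  0.4  ]
 [ 0.001 -1.    -0.   ]] 0.017
jaw azimuth -66.39821452720582 [ 0.61085569 -0.15827246  0.41848792] [-0.36329097  0.79540038]
mat 8273 [385.68052702 246.35791128] ((0.5572378635406494, -0.29905688762664795), (0.16880807280540466, 0.16372418403625488), 84.04594421386719)
[ 0.653 -0.23   0.003]
[ 0.634 -0.391  0.003]
[ 0.471 -0.373  0.003]
[ 0.487 -0.209  0.003]
scene [351.4 271.9]
scene [302.6 286.7]
scene [337.4 295.2]
side [277.  284.8]
side [332.4 290.4]
side [294.2 304.7]
```

View pics/crop2.png

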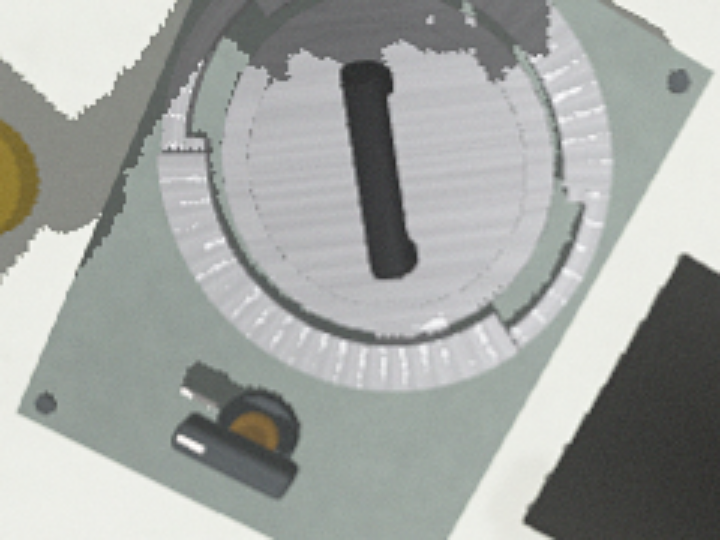

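The handle lies at 29.7°, the ring slots are at ±84.4°, and the valve bar is along the cabinet's x. Now I'll approach the handle.

arm_command:
  commands:
    - [8.5,[1.3,4,0],0.053]
    - [8.5,[1.25,4.05,0],0.053]
    - [8.5,[0,0,-4],0]
    - [8.5,[0,0,-4],0]
    - [8.5,[0,0,-4],0]
    - [8.5,[0,0,-4],0]
    - [8.5,[0,0,-4],0]
    - [8.5,[0,0,0],0]
    - [8.5,[0,0,0],0]

```text
clock: 3.3
position: [0.6371, -0.077, 0.2191]
ee_rot: [-0.612, 0.612, -0.355, 0.355]
contact_force: [-0.1, 0.3, 0.2]
width: 0.085
```

```bash
cat >> meas.py <<'E'
from scipy.spatial.transform import Rotation as Rot
def st():
    s=manip.get_state();q=s['ee_rot'];M=Rot.from_quat([q[1],q[2],q[3],q[0]]).as_matrix()
    print('t',round(s['clock'],2),'pos',s['position'].round(4),'jaw',np.degrees(np.arctan2(M[1,0],M[0,0])).round(2),'F',s['contact_force'].round(1),'M',s['moment'].round(2),'w',round(s['width'],4),'q',s['qpos'].round(2));return s
def bar(im,x,y,z0,z1,r=0.07):
    P=cloud(im);m=(P[...,2]>z0)&(P[...,2]<z1)&(np.hypot(P[...,0]-x,P[...,1]-y)<r)
    for a,c,mm in blobs(m,50):
        print('bar',a,c.round(0),P[mm][:,2].mean().round(4),[np.round(k,4) for k in cv2.minAreaRect(P[mm][:,:2].astype(np.float32))])
E
python3 - <<'E'
from meas import *
st();im=shot('wrist','w3');bar(im,.6365,-.0777,.105,.125);shot('side','s3')
E
```

```text
t 3.3 pos [ 0.6371 -0.077   0.2191] jaw -60.26 F [-0.1  0.3  0.2] M [-0.03  0.01 -0.05] w 0.085 q [-0.23  0.39  1.4  -0.    1.35  0.82]
bar 2664 [319. 239.] 0.1168 [array([ 0.6368, -0.077 ]), array([0.0831, 0.0158]), np.float64(30.0688)]
```

View pics/w3.png

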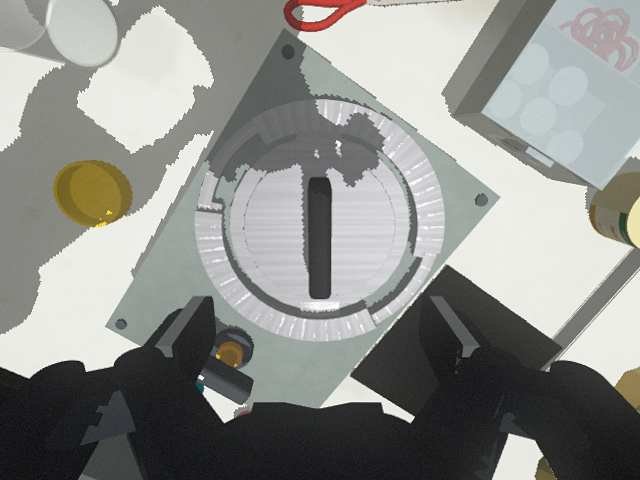

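View pics/s3.png

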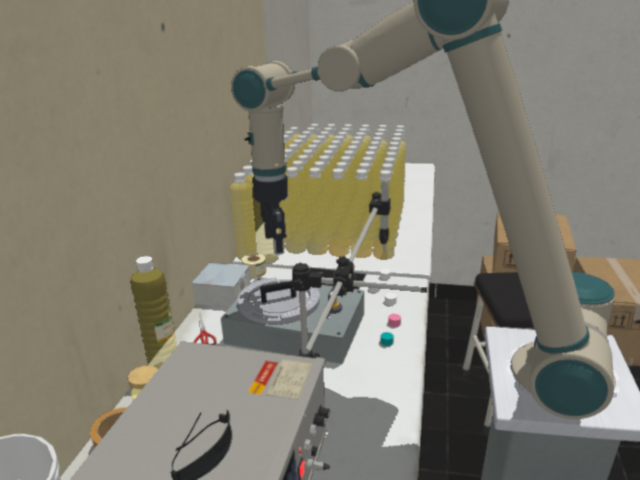

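The wrist view shows the handle at (319,238), upright between the jaws, and the side view shows the arm well clear of the boom. Descend and grip.

arm_command:
  commands:
    - [6,[0,0,-4],0]
    - [5,[0,0,-4],0]
    - [4,[0,0,-2],0]
    - [4,[0,0,-1.1],0]
    - [1,[0,0,0],0]
    - [1,[0,0,0],0]
    - [1,[0,0,0],0]
    - [1,[0,0,0],0]
    - [1,[0,0,0],0]
  grip_force: 60

```text
clock: 4.3
position: [0.6387, -0.0761, 0.1095]
ee_rot: [0.612, -0.611, 0.353, -0.356]
contact_force: [0.1, -0.3, 5.5]
width: 0.0149
```

```bash
python3 - <<'E'
from meas import *
st();im=shot('wrist','w4')
E
```

```text
t 4.3 pos [ 0.6387 -0.0761  0.1095] jaw -60.16 F [ 0.1 -0.3  5.5] M [ 0.03 -0.   -0.04] w 0.0149 q [-0.23  0.47  1.56 -0.    1.11  0.82]
```

View pics/w4.png

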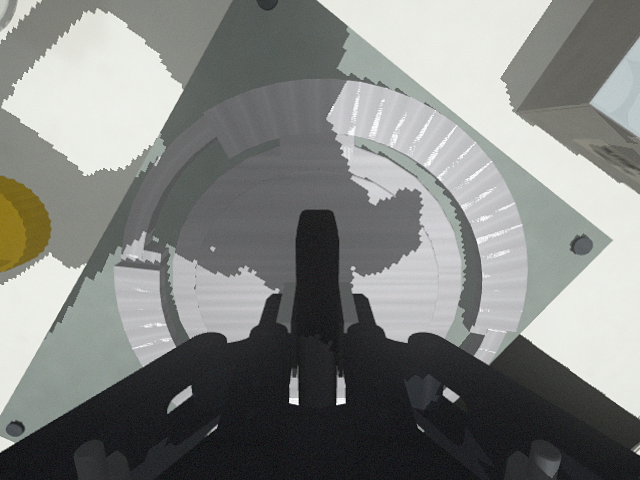

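The handle is held (wrist view, bar between the pads at (318,290)). Turn anticlockwise.

arm_command:
  commands:
    - [1,[0,0,0.1],0.05]
    - [1,[0,0,0],0.1]
    - [1,[0,0,0],0.1]
    - [1,[0,0,0],0.1]
    - [1,[0,0,0],0.1]
    - [1,[0,0,0],0.1]
    - [1,[0,0,0],0.1]
    - [1,[0,0,0],0.1]
    - [1,[0,0,0],0.1]
    - [1,[0,0,0],0]
    - [1,[0,0,0],0]

```text
clock: 5.45
position: [0.6378, -0.0757, 0.1094]
ee_rot: [-0.703, 0.704, -0.07, 0.072]
contact_force: [-0.2, -0.2, 5.4]
width: 0.015
```

```bash
python3 - <<'E'
from meas import *
st();im=shot('wrist','w5')
E
```

```text
t 5.45 pos [ 0.6378 -0.0757  0.1094] jaw -11.54 F [-0.2 -0.2  5.4] M [0.12 0.09 0.23] w 0.015 q [-0.23  0.47  1.56  0.    1.11 -0.03]
```

View pics/w5.png

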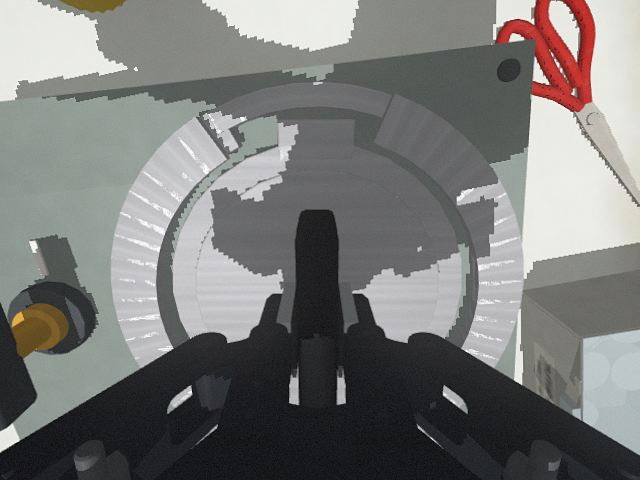

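The lug at (318,135) is entering the slot (227–390). A little more turn to go.

arm_command:
  commands:
    - [1,[0,0,0],0.05]
    - [1,[0,0,0],0.05]
    - [1,[0,0,0],0]
    - [1,[0,0,0],0]

```text
clock: 5.9
position: [0.6379, -0.0758, 0.1094]
ee_rot: [-0.706, 0.706, -0.035, 0.037]
contact_force: [-0.2, 0.0, 6.0]
width: 0.0153
```

```bash
python3 - <<'E'
from meas import *
st();im=shot('wrist','w6')
E
```

```text
t 5.9 pos [ 0.6379 -0.0758  0.1094] jaw -5.83 F [-0.2  0.   6. ] M [0.09 0.04 0.19] w 0.0153 q [-0.23  0.47  1.56  0.    1.11 -0.12]
```

View pics/w6.png

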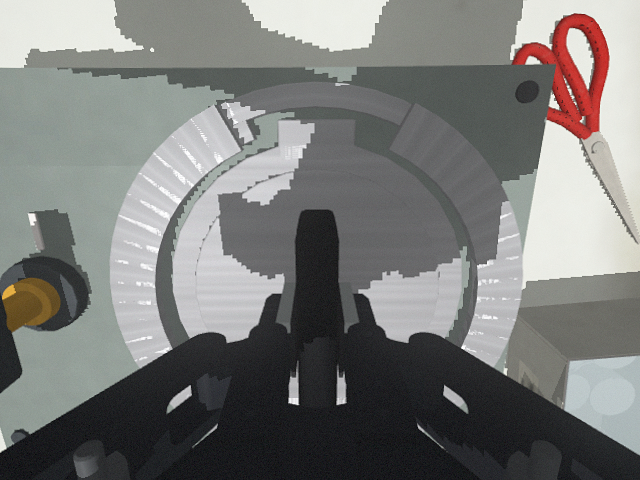

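The lug (280–355) is centred in the slot (about 245–405). Lift gently.

arm_command:
  commands:
    - [1,[0,0,0.3],0]
    - [1,[0,0,0.5],0]
    - [1,[0,0,0.7],0]
    - [1,[0,0,0.7],0]
    - [1,[0,0,0],0]
  grip_force: 90

```text
clock: 6.45
position: [0.638, -0.0759, 0.1316]
ee_rot: [-0.706, 0.706, -0.035, 0.036]
contact_force: [-0.3, -0.0, -2.5]
width: 0.0143
```

```bash
python3 - <<'E'
from meas import *
st();im=shot('wrist','w7');shot('side','s7')
E
```

```text
t 6.45 pos [ 0.638  -0.0759  0.1316] jaw -5.74 F [-0.3 -0.  -2.5] M [-0.05 -0.04  0.07] w 0.0143 q [-0.23  0.45  1.53 -0.    1.16 -0.13]
```

View pics/w7.png

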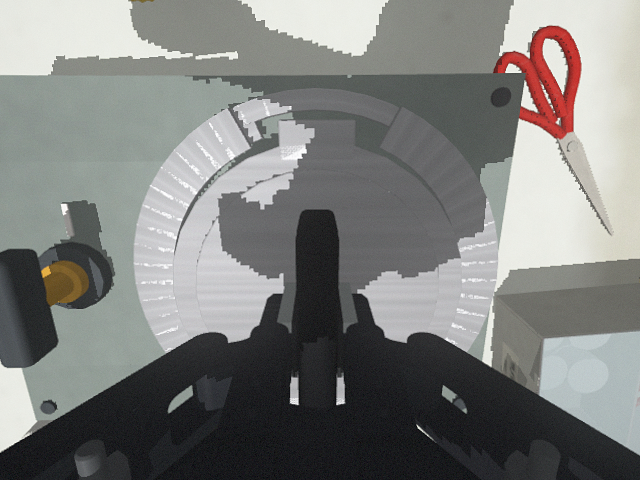

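arm_command:
  commands:
    - [1,[0,0,3],0]
    - [1,[0,0,3],0]
    - [1,[0,0,3],0]
    - [1,[-0.8,-2.4,0],-0.1]
    - [1,[-1.2,-4,0],-0.1]
    - [1,[-1.5,-4,0],-0.1]
    - [1,[-1.5,-4,0],-0.1]
    - [1,[-1.5,-4,0],-0.1]
    - [1,[-1.3,-4,0],0]
    - [1,[0,0,0],0]
    - [1,[0,0,0],0]

```text
clock: 7.65
position: [0.5586, -0.3005, 0.2198]
ee_rot: [0.676, -0.675, 0.21, -0.209]
contact_force: [-0.2, 0.5, -2.6]
width: 0.0148
```

```bash
python3 - <<'E'
from meas import *
st();im=shot('wrist','w8');s=shot('scene','c8')
P=cloud(np.load('wrist2.npy',allow_pickle=True).item())
m=(abs(P[...,0]-.56)<.12)&(P[...,1]<-.40)&(P[...,1]>-.5)&(P[...,2]>.03);print(P[m].max(0) if m.any() else 0, m.sum(), P[m][:,1].max())
E
```

```text
t 7.65 pos [ 0.5586 -0.3005  0.2198] jaw -34.52 F [-0.2  0.5 -2.6] M [0.01 0.01 0.02] w 0.0148 q [-0.6   0.38  1.42  0.    1.34 -0.  ]
[ 0.67998895 -0.46734284  0.26816563] 16838 -0.4673428411789285
```

View pics/w8.png

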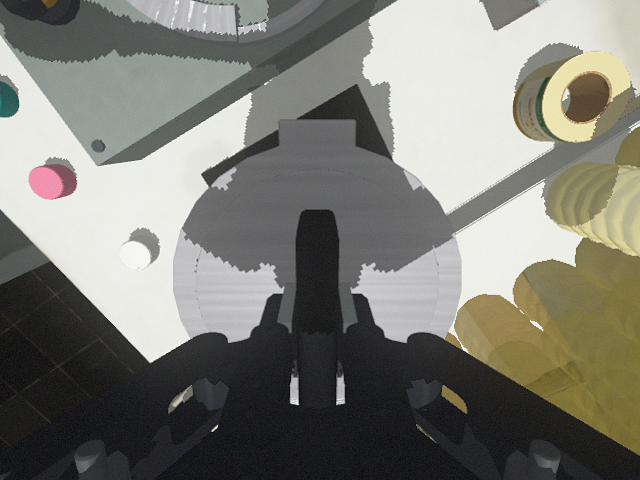

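View pics/c8.png

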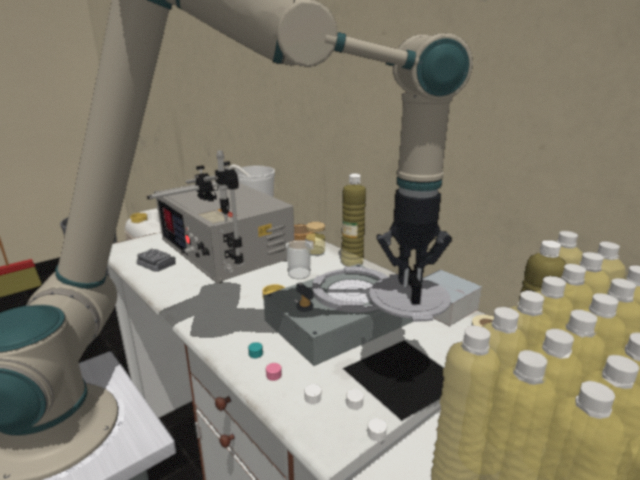

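The cover is in hand over the mat, whose far corner shows at (355,90) in the wrist view. Nothing is near it. Lower.

arm_command:
  commands:
    - [1,[0.1,0,-4],0]
    - [1,[0,0,-4],0]
    - [1,[0,0,-4],0]
    - [1,[0,0,-3],0]
    - [1,[0,0,-1.5],0]
    - [1,[0,0,-0.7],0]
    - [1,[0,0,-0.3],0]
    - [1,[0,0,0],0]

```text
clock: 8.55
position: [0.561, -0.2994, 0.0459]
ee_rot: [-0.676, 0.676, -0.208, 0.209]
contact_force: [0.3, -0.1, -2.5]
width: 0.0145
```

```bash
python3 - <<'E'
from meas import *
st()
E
```

```text
t 8.55 pos [ 0.561  -0.2994  0.0459] jaw -34.32 F [ 0.3 -0.1 -2.5] M [ 0.03  0.   -0.02] w 0.0145 q [-0.6   0.53  1.64  0.    0.97 -0.  ]
```

arm_command:
  commands:
    - [1,[0,0,-0.2],0]
    - [1,[0,0,-0.2],0]
    - [1,[0,0,-0.1],0]
    - [1,[0,0,0],0]

```text
clock: 8.95
position: [0.561, -0.3002, 0.0425]
ee_rot: [-0.675, 0.676, -0.208, 0.21]
contact_force: [-1.4, 1.0, 6.3]
width: 0.0148
```

arm_command:
  commands:
    - [4.5,[0,0,0],0]
    - [4.5,[0,0,0],0]
    - [4.5,[0,0,0],0]
    - [4.5,[0,0,3],0]
    - [4.5,[0,0,5],0]
    - [4.5,[-2,0,5],0]
    - [4.5,[-4,0,4],0]
    - [4.5,[-5,0,4],0]
    - [4.5,[-4,0,2],0]
    - [4.5,[-3,0,0],0]
    - [4.5,[0,0,0],0]
    - [4.5,[0,0,0],0]

```text
clock: 10.15
position: [0.3971, -0.2999, 0.2537]
ee_rot: [-0.675, 0.675, -0.209, 0.21]
contact_force: [0.2, 0.0, 0.7]
width: 0.0446
```

```bash
python3 - <<'E'
from meas import *
st();im=shot('wrist','w9')
for o in capsfind(im): print(o)
bar(im,.56,-.30,.03,.06)
E
```

```text
t 10.15 pos [ 0.3971 -0.2999  0.2537] jaw -34.45 F [0.2 0.  0.7] M [-0.02 -0.05 -0.03] w 0.0446 q [-0.79  0.15  1.65  0.    1.33 -0.19]
(np.int32(36), array([346.3,  14.1]), array([ 0.5161, -0.1705,  0.0237]), array([ 0.5166, -0.1704,  0.0235]), array([0.007, 0.001]), array([73., 16., 71.]))
(np.int32(762), array([270.4, 157.7]), array([ 0.3851, -0.2323,  0.0193]), array([ 0.3854, -0.2321,  0.0199]), array([0.031, 0.031]), array([ 29.,   5., 237.]))
(np.int32(726), array([342.8, 178.5]), array([ 0.4338, -0.2914,  0.0194]), array([ 0.4341, -0.291 ,  0.0199]), array([0.031, 0.031]), array([ 28.,   5., 235.]))
(np.int32(644), array([363.6, 246.6]), array([ 0.4121, -0.3657,  0.0193]), array([ 0.4122, -0.3653,  0.0198]), array([0.031, 0.03 ]), array([ 29.,   5., 231.]))
bar 2184 [466. 110.] 0.0483 [array([ 0.5579, -0.3011]), array([0.0834, 0.0166]), np.float64(56.026)]
```

View pics/w9.png

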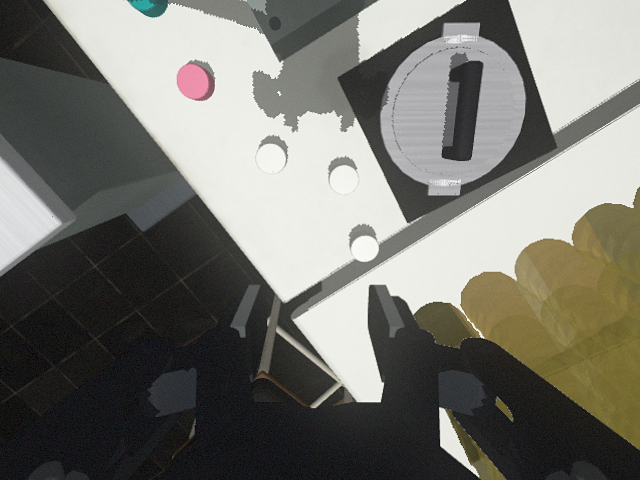

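The cover lies flat on the mat at (455,110), lugs included. The white caps are at (271,157), (343,178) and (364,247). Checking the strip beside the third cap.

```bash
python3 - <<'E'
from meas import *
im=shot('wrist');
for u,v in [(375,262),(385,265),(400,262),(420,240),(350,270),(330,275),(320,300),(480,180),(560,130),(570,120),(500,220),(400,350)]: print(u,v,depthpt(im,u,v).round(3),im['pixels'][v,u])
cv2.imwrite('pics/c9.png',cv2.resize(im['pixels'][120:300,230:430,::-1],None,fx=3,fy=3))
P=cloud(im);
for dy in np.arange(-.365,-.46,-.008): 
    m=(abs(P[...,0]-.44)<.004)&(abs(P[...,1]-dy)<.004); print(dy.round(3),np.median(P[m][:,2]).round(4) if m.any() else None,m.sum(),end='; ')
E
```

```text
375 262 [ 0.412 -0.4   -0.013] [119 119 116]
385 265 [ 0.42  -0.405 -0.002] [240 240 234]
400 262 [ 0.436 -0.412 -0.002] [239 238 235]
420 240 [ 0.469 -0.402 -0.003] [209 209 200]
350 270 [ 0.367 -0.43  -0.112] [119 120 116]
330 275 [ 0.332 -0.43  -0.138] [159 159 153]
320 300 [ 0.332 -0.4   -0.003] [107 109 103]
480 180 [ 0.554 -0.378  0.002] [55 56 55]
560 130 [ 0.724 -0.432 -0.144] [167 169 163]
570 120 [ 0.659 -0.376 -0.002] [228 229 224]
500 220 [ 0.553 -0.431 -0.001] [235 236 231]
400 350 [ 0.424 -0.302  0.291] [52 51 49]
-0.365 -0.0007 47; -0.373 -0.001 50; -0.381 -0.0006 7; -0.389 None 0; -0.397 -0.0136 59; -0.405 -0.002 52; -0.413 -0.0016 43; -0.421 -0.0014 42; -0.429 -0.1054 97; -0.437 -0.0014 42; -0.445 -0.0014 43; -0.453 -0.0014 42;
```

View pics/c9.png

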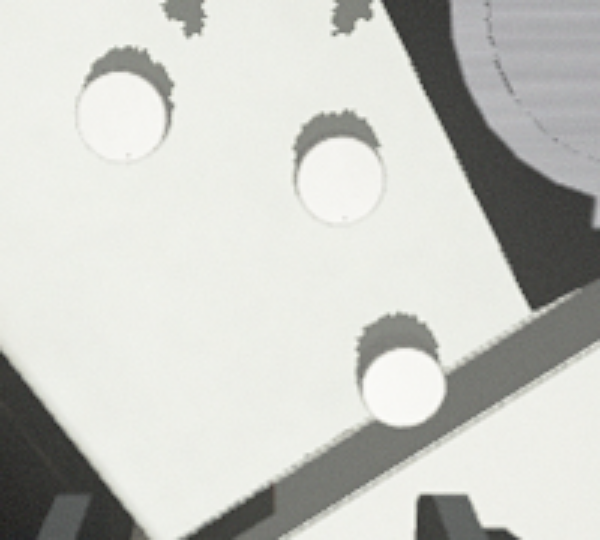

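arm_command:
  commands:
    - [4.5,[0.5,-1.5,0],0.12]
    - [4.5,[0.5,-1.5,0],0.12]
    - [4.5,[0.5,-1.8,0],0.12]
    - [4.5,[0,-1.8,0],0.12]
    - [4.5,[0,0,0],0.12]
    - [4.5,[0,0,-4],0]
    - [4.5,[0,0,-4],0]
    - [4.5,[0,0,0],0]
    - [4.5,[0,0,0],0]

```text
clock: 11.15
position: [0.413, -0.3657, 0.1728]
ee_rot: [0.708, -0.707, 0.0, 0.001]
contact_force: [-0.4, 0.5, 0.4]
width: 0.0452
```

```bash
python3 - <<'E'
from meas import *
st();im=shot('wrist','w10');shot('scene','c10')
for o in capsfind(im): print(o)
P=cloud(np.load('scene2.npy',allow_pickle=True).item())
m=(P[...,2]>.05)&(P[...,2]<.35)&(P[...,1]<-.38)&(P[...,0]>.3)&(P[...,0]<.7);Q=P[m];d=np.hypot(Q[:,0]-.412,Q[:,1]+.366);i=d.argmin();print(Q[i],d[i])
E
```

```text
t 11.15 pos [ 0.413  -0.3657  0.1728] jaw 0.05 F [-0.4  0.5  0.4] M [ 0.04 -0.01 -0.07] w 0.0452 q [-0.85  0.3   1.67  0.    1.17 -0.85]
(np.int32(1708), array([279.8,  47.1]), array([ 0.3851, -0.2329,  0.0192]), array([ 0.3853, -0.2331,  0.02  ]), array([0.031, 0.032]), array([ 29.,   6., 233.]))
(np.int32(1357), array([345.9, 132.7]), array([ 0.4341, -0.292 ,  0.0195]), array([ 0.434 , -0.2916,  0.02  ]), array([0.031, 0.031]), array([ 30.,  10., 147.]))
(np.int32(1104), array([317. , 226.3]), array([ 0.4119, -0.3665,  0.0191]), array([ 0.4119, -0.3659,  0.0199]), array([0.03 , 0.031]), array([ 29.,   5., 234.]))
[ 0.42055989 -0.47622809  0.1498911 ] 0.11055995937274399
```

View pics/w10.png

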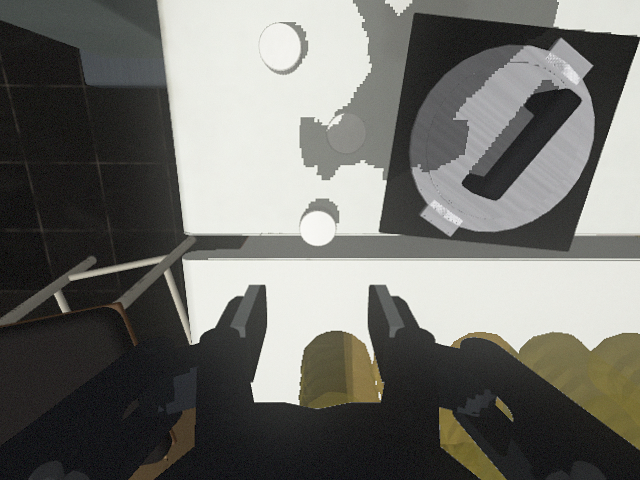

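View pics/c10.png

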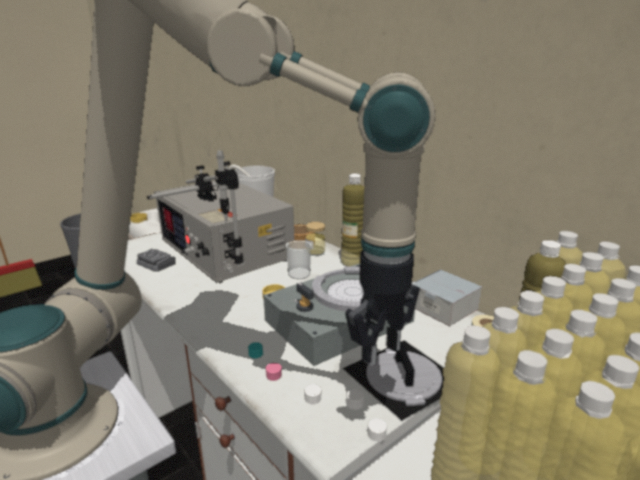

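The cap at (318,228) is centred between the jaws, and the bottles are 110 mm away.

arm_command:
  commands:
    - [4.5,[-0.1,0,-5],0]
    - [4.5,[0,0,-5],0]
    - [4.5,[0,0,-3],0]
    - [4.5,[0,0,-1.5],0]
    - [4.5,[0,0,-0.7],0]
    - [2.5,[0,0,0],0]
    - [2.5,[0,0,0],0]
    - [2.5,[0,0,0],0]
    - [2.5,[0,0,0],0]
  grip_force: 30

```text
clock: 12.15
position: [0.4119, -0.3664, 0.0226]
ee_rot: [-0.706, 0.708, 0.001, 0.001]
contact_force: [-0.2, 0.7, -0.1]
width: 0.0292
```

```bash
python3 - <<'E'
from meas import *
st();im=shot('wrist','w11')
E
```

```text
t 12.15 pos [ 0.4119 -0.3664  0.0226] jaw -0.0 F [-0.2  0.7 -0.1] M [ 0.05 -0.07  0.04] w 0.0292 q [-0.85  0.46  1.86  0.    0.82 -0.85]
```

View pics/w11.png

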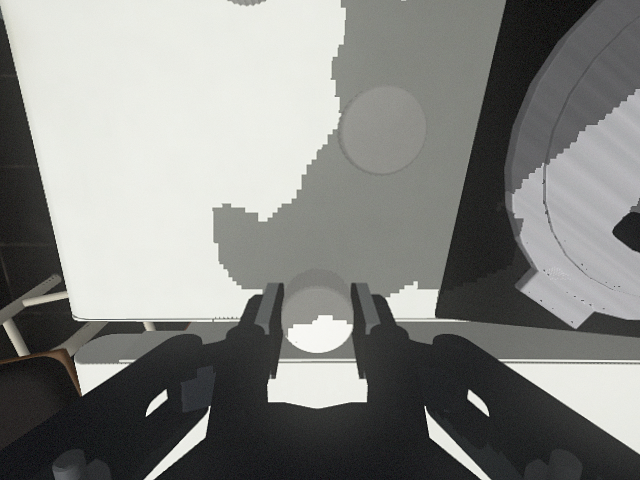

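Cap held (wrist view (318,320), width 29 mm). Lift and carry to the platform.

arm_command:
  commands:
    - [2.5,[0,0,2],0]
    - [2.5,[0,0,4],0]
    - [2.5,[0,0,4],0]
    - [2.5,[1,1.2,4],0]
    - [2.5,[3,3.5,1.5],0]
    - [2.5,[3,3.5,0],0]
    - [2.5,[3,3.5,0],0]
    - [2.5,[3,3.5,0],0]
    - [2.5,[3,3.5,0],0]
    - [2.5,[3,3.5,0],0]
    - [2.5,[2.6,3.5,0],0]
    - [2.5,[0,0,0],0]
  grip_force: 40

```text
clock: 13.4
position: [0.6303, -0.104, 0.1765]
ee_rot: [0.708, -0.706, -0.003, 0.001]
contact_force: [0.7, 0.1, -0.1]
width: 0.029
```

```bash
python3 - <<'E'
from meas import *
st();im=shot('wrist','w12')
P=cloud(im)
# platform / lip measurement
m=(P[...,2]>.078)&(P[...,2]<.092)&(np.hypot(P[...,0]-.6365,P[...,1]+.0777)<.11)
Q=P[m];print('ring z',np.median(Q[:,2]))
m=(P[...,2]>.060)&(P[...,2]<.0685)&(np.hypot(P[...,0]-.6365,P[...,1]+.0777)<.058);print('plat z',np.median(P[m][:,2]))
E
```

```text
t 13.4 pos [ 0.6303 -0.104   0.1765] jaw 0.3 F [ 0.7  0.1 -0.1] M [-0.02  0.12  0.02] w 0.029 q [-0.27  0.41  1.48  0.    1.25 -0.28]
ring z 0.08445818904223186
plat z 0.06686141937317681
```

View pics/w12.png

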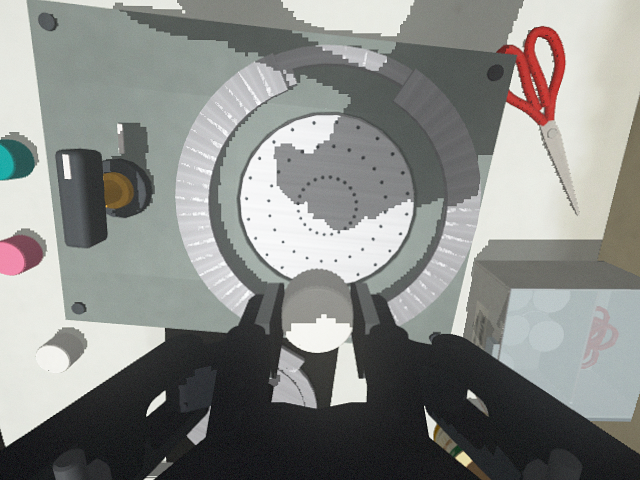

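```bash
python3 - <<'E'
from meas import *
st();im=shot('wrist')
E=[onplane(im,u,v,.067) for u,v in [(239,200),(416,200),(327,112),(327,289)]]
print(np.round(E,4),(E[0]+E[1])[0]/2,(E[2]+E[3])[1]/2)
E
```

```text
t 13.45 pos [ 0.6284 -0.1064  0.1763] jaw 0.24 F [-0.2  0.2  0.3] M [0.02 0.03 0.02] w 0.0294 q [-0.28  0.41  1.48  0.    1.25 -0.28]
[[ 0.5744 -0.0764  0.067 ]
 [ 0.6947 -0.0761  0.067 ]
 [ 0.6336 -0.02    0.067 ]
 [ 0.635  -0.1423  0.067 ]] 0.6345449548469653 -0.08113691136900335
```

arm_command:
  commands:
    - [2.5,[0,-0.3,-3],0]
    - [2.5,[0,0,-3],0]
    - [2.5,[0,0,-1.2],0]
    - [2.5,[0,0,-0.6],0]
    - [2.5,[0,0,-0.3],0]
    - [2.5,[0,0,0],0]

```text
clock: 14.1
position: [0.6277, -0.1124, 0.0962]
ee_rot: [-0.707, 0.707, 0.0, 0.001]
contact_force: [-0.1, -0.0, 0.1]
width: 0.0294
```

arm_command:
  commands:
    - [2.5,[0,0.2,-0.3],0]
    - [2.5,[0,0,-0.2],0]
    - [2.5,[0,0,-0.1],0]
    - [2.5,[0,0,0],0]
    - [2.5,[0,0,0],0]

```text
clock: 14.6
position: [0.6274, -0.1096, 0.0897]
ee_rot: [0.707, -0.707, -0.0, -0.0]
contact_force: [-0.9, 1.0, 0.6]
width: 0.0296
```

arm_command:
  commands:
    - [3.3,[0,0,0],0]
    - [3.6,[0,0,0],0]
    - [4.2,[0,0,0],0]
    - [4.2,[0,0,1],0]
    - [4.2,[0,0,4],0]
    - [4.2,[0,0,4],0]
    - [4.2,[0,0,0],0]
    - [4.2,[0,0,0],0]

```text
clock: 15.4
position: [0.628, -0.11, 0.1814]
ee_rot: [-0.707, 0.707, 0.001, 0.001]
contact_force: [0.1, -0.1, 0.1]
width: 0.0421
```

```bash
cat >> meas.py <<'E'
def plat(im,zt=0.088):
    for o in capsfind(im,((0.57,0.70),(-0.15,-0.01)),zt-.008,zt+.010): print('plat',o)
E
python3 - <<'E'
from meas import *
st();im=shot('wrist','w13');plat(im);
for o in capsfind(im): print(o)
E
```

```text
t 15.4 pos [ 0.628  -0.11    0.1814] jaw 0.0 F [ 0.1 -0.1  0.1] M [-0.01  0.03 -0.01] w 0.0421 q [-0.28  0.41  1.47 -0.    1.26 -0.28]
plat (np.int32(1368), array([237.9, 103.1]), array([ 0.5867, -0.0256,  0.0838]), array([ 0.5804, -0.0194,  0.0845]), array([0.033, 0.031]), array([113.,   4., 197.]))
plat (np.int32(1130), array([423.4, 101.4]), array([ 0.6869, -0.0233,  0.0836]), array([ 0.6907, -0.0187,  0.0845]), array([0.026, 0.027]), array([100.,   6., 103.]))
plat (np.int32(1682), array([315.3, 246.5]), array([ 0.626 , -0.1095,  0.0862]), array([ 0.6262, -0.1088,  0.0871]), array([0.031, 0.03 ]), array([ 29.,   4., 238.]))
plat (np.int32(621), array([242.4, 277.7]), array([ 0.58  , -0.1303,  0.0833]), array([ 0.576 , -0.1318,  0.0841]), array([0.02 , 0.032]), array([110.,   4., 198.]))
plat (np.int32(895), array([409.2, 285. ]), array([ 0.6873, -0.1342,  0.0834]), array([ 0.6913, -0.1376,  0.0842]), array([0.025, 0.032]), array([112.,   4., 179.]))
plat (np.int32(71), array([271.9, 293. ]), array([ 0.5961, -0.1444,  0.083 ]), array([ 0.5958, -0.1436,  0.0838]), array([0.005, 0.01 ]), array([ 99.,   4., 160.]))
(np.int32(987), array([ 61., 348.]), array([ 0.3852, -0.2316,  0.0188]), array([ 0.3867, -0.2308,  0.0197]), array([0.031, 0.031]), array([ 29.,   7., 212.]))
(np.int32(81), array([134.7, 406.5]), array([ 0.4442, -0.2988,  0.019 ]), array([ 0.4455, -0.2981,  0.0195]), array([0.012, 0.015]), array([ 29.,   8., 197.]))
```

View pics/w13.png

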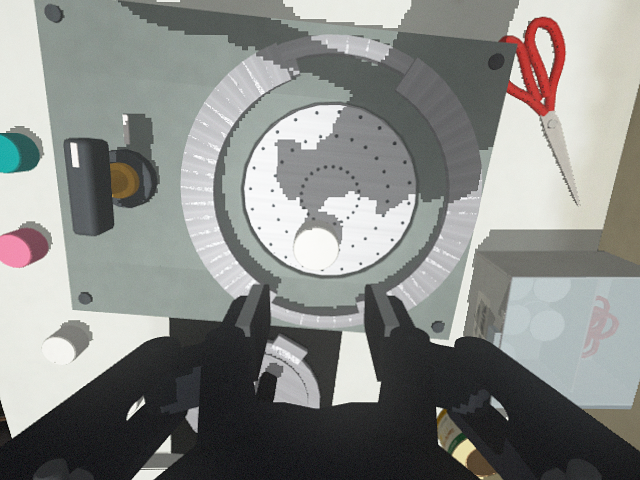

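The first cap stands on the platform at (316,245), well inside its edge. On to the next.

arm_command:
  commands:
    - [4.5,[-2,-1.8,0],0]
    - [4.5,[-3.5,-3.3,0],0]
    - [4.5,[-3.5,-3.3,0],0]
    - [4.5,[-3.5,-3.3,0],0]
    - [4.5,[-3.5,-3.3,0],0]
    - [4.5,[-3.4,-3.1,0],0]
    - [4.5,[0,0,0],0]
    - [4.5,[0,0,0],0]
    - [4.5,[0,0,0],0]

```text
clock: 16.35
position: [0.4335, -0.2899, 0.1786]
ee_rot: [0.708, -0.707, 0.0, 0.0]
contact_force: [0.0, -0.4, 0.3]
width: 0.045
```

```bash
python3 - <<'E'
from meas import *
I=cv2.imread('pics/w13.png')
st();im=shot('wrist','w14')
for o in capsfind(im): print(o)
E
```

```text
t 16.35 pos [ 0.4335 -0.2899  0.1786] jaw 0.02 F [ 0.  -0.4  0.3] M [ 0.01  0.03 -0.02] w 0.045 q [-0.72  0.25  1.73  0.    1.17 -0.72]
(np.int32(1235), array([257.7, 154.3]), array([ 0.385 , -0.2327,  0.0194]), array([ 0.3852, -0.2322,  0.0199]), array([0.031, 0.03 ]), array([ 29.,   4., 241.]))
(np.int32(1051), array([318.6, 225.5]), array([ 0.4341, -0.2917,  0.0191]), array([ 0.4337, -0.2908,  0.0198]), array([0.03 , 0.031]), array([ 29.,   5., 236.]))
```

View pics/w14.png

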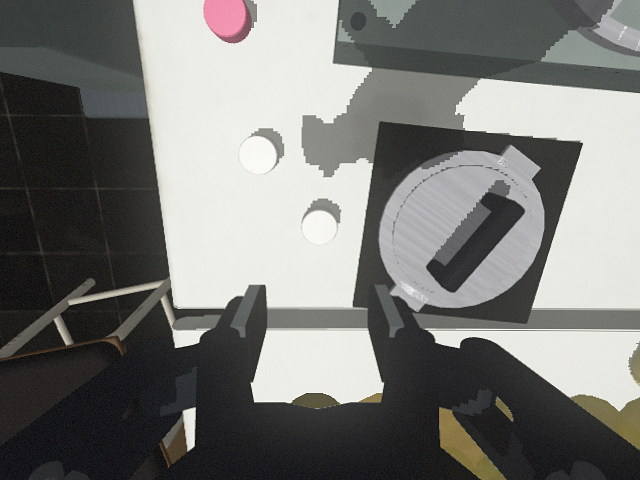

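arm_command:
  commands:
    - [4.4,[0,-0.1,-5],0]
    - [4.4,[0,0,-5],0]
    - [4.4,[0,0,-3],0]
    - [4.4,[0,0,-1.5],0]
    - [4.4,[0,0,-1.1],0]
    - [4.4,[0,0,0],0]
    - [2.5,[0,0,0],0]
    - [2.5,[0,0,0],0]
    - [2.5,[0,0,0],0]
    - [2.5,[0,0,0],0]
  grip_force: 40

```text
clock: 17.4
position: [0.4336, -0.2921, 0.0242]
ee_rot: [-0.707, 0.708, 0.0, 0.001]
contact_force: [0.3, 0.1, -0.5]
width: 0.0292
```

```bash
python3 - <<'E'
from meas import *
st();im=shot('wrist','w15')
E
```

```text
t 17.4 pos [ 0.4336 -0.2921  0.0242] jaw -0.0 F [ 0.3  0.1 -0.5] M [ 0.    0.01 -0.01] w 0.0292 q [-0.73  0.43  1.92  0.    0.79 -0.73]
```

View pics/w15.png

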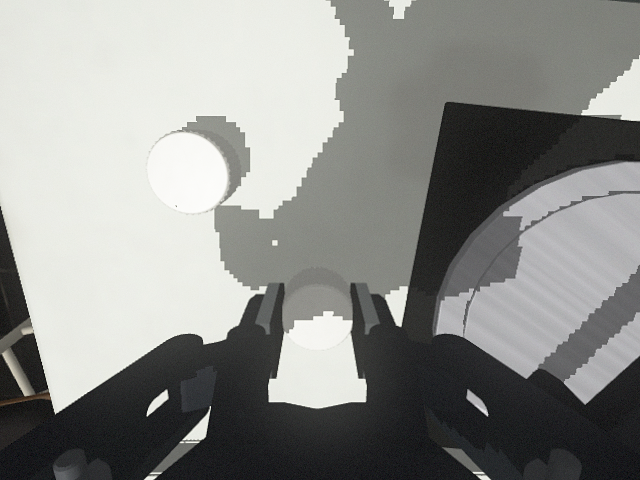

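arm_command:
  commands:
    - [2.5,[0,0,2],0]
    - [2.5,[0,0,4],0]
    - [2.5,[0,0,4],0]
    - [2.5,[0.9,1.2,4],0]
    - [2.5,[2.6,3.3,1],0]
    - [2.5,[2.7,3.4,0],0]
    - [2.5,[2.7,3.4,0],0]
    - [2.5,[2.7,3.4,0],0]
    - [2.5,[2.7,3.4,0],0]
    - [2.5,[2.6,3.3,0],0]
    - [2.5,[2.5,3.2,0],0]
    - [2.5,[0,0,0],0]

```text
clock: 18.65
position: [0.6301, -0.0417, 0.1733]
ee_rot: [0.708, -0.706, -0.003, 0.0]
contact_force: [0.2, -0.1, -0.2]
width: 0.0286
```

arm_command:
  commands:
    - [2.5,[0,0,0],0]
    - [2.5,[0,0,-3],0]
    - [2.5,[0,0,-3],0]
    - [2.5,[0,0,-1],0]
    - [2.5,[0,0,-0.6],0]
    - [2.5,[0,0,0],0]
    - [2.5,[0,0,0],0]

```text
clock: 19.35
position: [0.628, -0.0463, 0.0987]
ee_rot: [-0.707, 0.707, 0.001, 0.001]
contact_force: [-0.1, 1.0, 0.1]
width: 0.0288
```

```bash
python3 - <<'E'
from meas import *
st();im=shot('wrist','w16');im=shot('scene','c16')
E
```

```text
t 19.35 pos [ 0.628  -0.0463  0.0987] jaw -0.03 F [-0.1  1.   0.1] M [-0.06 -0.03 -0.01] w 0.0288 q [-0.18  0.47  1.6  -0.    1.07 -0.18]
```

View pics/w16.png

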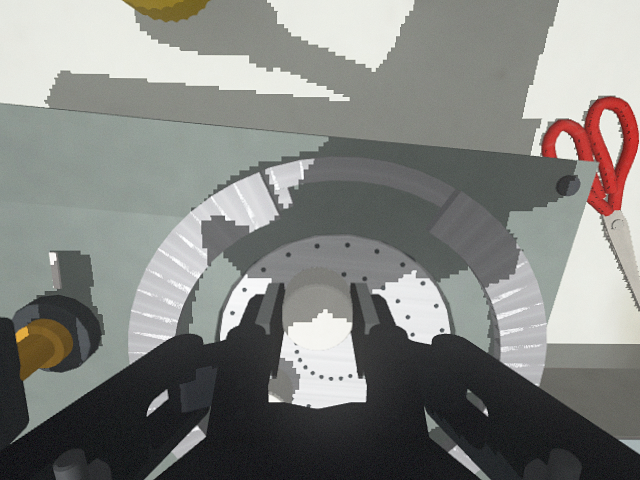

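Cap 2 is held over the platform's far side. Lower and release.

arm_command:
  commands:
    - [2.5,[0,0,-0.4],0]
    - [2.5,[0,0,-0.2],0]
    - [2.5,[0,0,-0.1],0]
    - [2.5,[0,0,0],0]
    - [2.5,[0,0,0],0]

```text
clock: 19.95
position: [0.6274, -0.0457, 0.091]
ee_rot: [-0.707, 0.707, 0.0, 0.0]
contact_force: [-1.3, 0.0, 4.2]
width: 0.0291
```

arm_command:
  commands:
    - [3.3,[0,0,0],0]
    - [3.6,[0,0,0],0]
    - [4.2,[0,0,0],0]
    - [4.2,[0,0,1],0]
    - [4.2,[0,0,4],0]
    - [4.2,[0,0,4],0]
    - [4.2,[0,0,0],0]
    - [4.2,[0,0,0],0]

```text
clock: 20.75
position: [0.628, -0.0459, 0.1822]
ee_rot: [-0.707, 0.707, 0.001, 0.001]
contact_force: [-0.4, 0.6, -0.2]
width: 0.0419
```

```bash
python3 - <<'E'
from meas import *
st();im=shot('wrist','w17');plat(im);
E
```

```text
t 20.75 pos [ 0.628  -0.0459  0.1822] jaw 0.0 F [-0.4  0.6 -0.2] M [ 0.04 -0.01 -0.01] w 0.0419 q [-0.18  0.4   1.49  0.    1.25 -0.18]
plat (np.int32(921), array([243.6, 208.4]), array([ 0.5855, -0.0254,  0.084 ]), array([ 0.5796, -0.0192,  0.0846]), array([0.031, 0.031]), array([110.,   3., 222.]))
plat (np.int32(773), array([414.8, 206.8]), array([ 0.6865, -0.0231,  0.0837]), array([ 0.691 , -0.0183,  0.0845]), array([0.027, 0.026]), array([104.,   5., 141.]))
plat (np.int32(1671), array([315.4, 246.5]), array([ 0.6261, -0.0454,  0.0861]), array([ 0.6262, -0.0449,  0.0872]), array([0.031, 0.031]), array([ 29.,   4., 237.]))
plat (np.int32(1067), array([282. , 322.8]), array([ 0.6024, -0.1032,  0.0863]), array([ 0.6023, -0.1023,  0.0872]), array([0.022, 0.032]), array([ 29.,   5., 227.]))
plat (np.int32(301), array([268.1, 370.3]), array([ 0.5907, -0.1423,  0.0834]), array([ 0.5904, -0.1432,  0.0841]), array([0.016, 0.015]), array([109.,   4., 172.]))
plat (np.int32(102), array([369. , 374.7]), array([ 0.6664, -0.1473,  0.083 ]), array([ 0.6666, -0.1479,  0.0833]), array([0.011, 0.005]), array([106.,   5., 138.]))
```

View pics/w17.png

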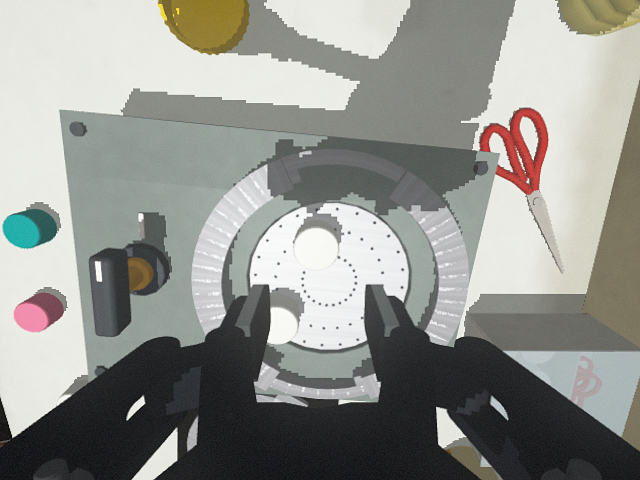

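Cap 1 on the platform has shifted and now shows at (280,322), partly behind the finger. I'll move off for a clean look.

arm_command:
  commands:
    - [4.2,[0,-2,4],0]
    - [4.2,[0,-4,4],0]
    - [4.2,[0,-4,0],0]
    - [4.2,[0,0,0],0]
    - [4.2,[0,0,0],0]
    - [4.2,[0,0,0],0]

```text
clock: 21.4
position: [0.6265, -0.1401, 0.254]
ee_rot: [0.708, -0.706, 0.001, 0.001]
contact_force: [0.1, 0.3, 0.3]
width: 0.0422
```

```bash
python3 - <<'E'
from meas import *
st();im=shot('wrist','w18');plat(im)
P=cloud(im);g=im['pixels'];
m=(P[...,2]>.062)&(P[...,2]<.0685)&(np.hypot(P[...,0]-.6365,P[...,1]+.078)<.0635)&(g.min(-1)>140)
b=max(blobs(m,200),key=lambda x:x[0]);c=cv2.findContours(b[2].astype(np.uint8),cv2.RETR_EXTERNAL,cv2.CHAIN_APPROX_NONE)[0]
Q=np.array([onplane(im,u,v,.067)[:2] for u,v in np.concatenate(c)[:,0]]);h=cv2.convexHull(Q.astype(np.float32))
print('plat circ',cv2.minEnclosingCircle(h))
m=(P[...,2]>.080)&(P[...,2]<.09)&(np.hypot(P[...,0]-.6365,P[...,1]+.078)<.1)&(np.hypot(P[...,0]-.6365,P[...,1]+.078)>.07)
print('ring circ',cv2.minEnclosingCircle(P[m][:,:2].astype(np.float32)))
E
```

```text
t 21.4 pos [ 0.6265 -0.1401  0.254 ] jaw 0.01 F [0.1 0.3 0.3] M [-0.02 -0.03 -0.04] w 0.0422 q [-0.33  0.38  1.34  0.    1.43 -0.33]
plat (np.int32(855), array([259.3,  69.5]), array([ 0.5869, -0.0257,  0.084 ]), array([ 0.5806, -0.0194,  0.0846]), array([0.034, 0.031]), array([113.,   5., 193.]))
plat (np.int32(709), array([402.4,  68.3]), array([ 0.6868, -0.0235,  0.0841]), array([ 0.6907, -0.0188,  0.0846]), array([0.026, 0.027]), array([ 99.,   6., 107.]))
plat (np.int32(1273), array([318.6, 106.2]), array([ 0.6262, -0.046 ,  0.0867]), array([ 0.6263, -0.046 ,  0.0873]), array([0.031, 0.031]), array([ 29.,   4., 237.]))
plat (np.int32(1095), array([285.1, 178.9]), array([ 0.5982, -0.103 ,  0.0869]), array([ 0.5983, -0.1029,  0.0873]), array([0.03, 0.03]), array([ 29.,   3., 243.]))
plat (np.int32(716), array([265.8, 219.1]), array([ 0.5843, -0.1324,  0.0836]), array([ 0.5804, -0.1378,  0.0844]), array([0.028, 0.035]), array([108.,   3., 215.]))
plat (np.int32(739), array([388.5, 221.6]), array([ 0.68  , -0.1345,  0.0835]), array([ 0.6872, -0.1399,  0.0843]), array([0.04 , 0.031]), array([109.,   4., 190.]))
plat circ ((0.6361769437789917, -0.0781242698431015), 0.059528231620788574)
ring circ ((0.6363747119903564, -0.07785679399967194), 0.09665656089782715)
```

View pics/w18.png

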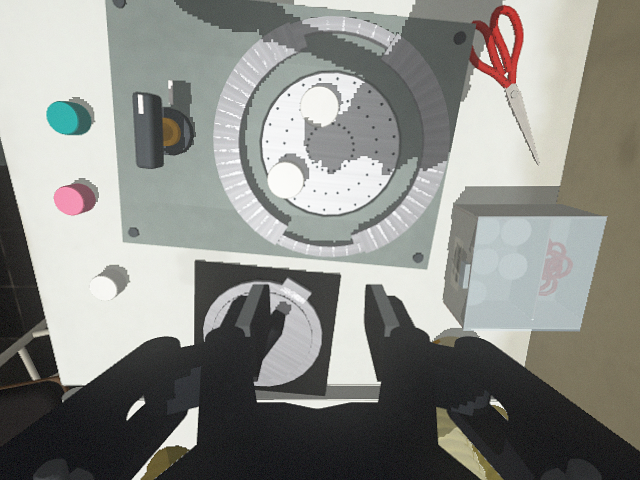

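Cap 1 was knocked to (0.598,-0.103), overhanging the platform rim at (285,180). I'll re-grasp it with the jaws tangential to the ring.

arm_command:
  commands:
    - [4.5,[-0.7,1,0],-0.125]
    - [4.5,[-0.7,1,0],-0.125]
    - [4.5,[-0.7,1,0],-0.125]
    - [4.5,[-0.65,0.7,0],-0.125]
    - [4.5,[0,0,0],-0.125]
    - [4.5,[0,0,0],-0.125]
    - [4.5,[0,0,0],-0.125]
    - [4.5,[0,0,-2],-0.125]
    - [4.5,[0,0,-4],0]
    - [4.5,[0,0,-3],0]
    - [4.5,[0,0,0],0]
    - [4.5,[0,0,0],0]

```text
clock: 22.65
position: [0.5997, -0.1032, 0.1656]
ee_rot: [-0.621, 0.621, -0.339, 0.338]
contact_force: [0.5, -0.7, 0.5]
width: 0.0452
```

```bash
python3 - <<'E'
from meas import *
st();im=shot('wrist','w19');plat(im)
E
```

```text
t 22.65 pos [ 0.5997 -0.1032  0.1656] jaw -57.23 F [ 0.5 -0.7  0.5] M [ 0.05  0.02 -0.03] w 0.0452 q [-0.28  0.38  1.56  0.    1.2   0.71]
plat (np.int32(1524), array([278.3,  32.8]), array([ 0.6866, -0.0235,  0.0839]), array([ 0.6909, -0.0187,  0.0845]), array([0.027, 0.027]), array([106.,   7., 109.]))
plat (np.int32(1718), array([454.9, 165.1]), array([ 0.6804, -0.1341,  0.0836]), array([ 0.6878, -0.1399,  0.0844]), array([0.039, 0.032]), array([109.,   4., 188.]))
plat (np.int32(2313), array([261.8, 165.9]), array([ 0.6268, -0.0459,  0.0865]), array([ 0.6272, -0.0459,  0.0873]), array([0.031, 0.031]), array([ 30.,   9., 143.]))
plat (np.int32(1337), array([186.2, 207.8]), array([ 0.5866, -0.0261,  0.0837]), array([ 0.5807, -0.02  ,  0.0844]), array([0.033, 0.032]), array([109.,   5., 161.]))
plat (np.int32(1923), array([318.4, 254.2]), array([ 0.5991, -0.1031,  0.0862]), array([ 0.5994, -0.1027,  0.0872]), array([0.03 , 0.031]), array([ 29.,   3., 238.]))
plat (np.int32(1195), array([345.2, 303.5]), array([ 0.5837, -0.1316,  0.0833]), array([ 0.5796, -0.1362,  0.0843]), array([0.027, 0.037]), array([108.,   4., 195.]))
```

View pics/w19.png

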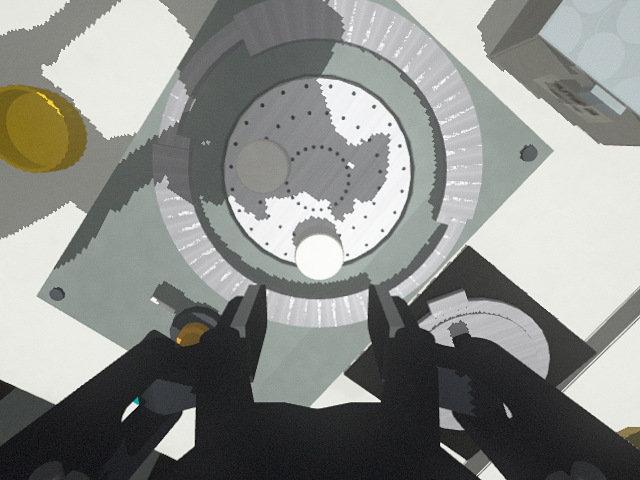

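arm_command:
  commands:
    - [4.2,[0,0,-3],0]
    - [4.2,[0,0,-2.5],0]
    - [4.2,[0,0,-1.2],0]
    - [4.2,[0,0,-0.8],0]
    - [4.2,[0,0,0],0]
    - [2.5,[0,0,0],0]
    - [2.5,[0,0,0],0]
    - [2.5,[0,0,0],0]
    - [2.5,[0,0,0],0]

```text
clock: 23.6
position: [0.6008, -0.1044, 0.092]
ee_rot: [0.621, -0.62, 0.338, -0.34]
contact_force: [0.7, -0.9, 3.6]
width: 0.0293
```

```bash
python3 - <<'E'
from meas import *
st();im=shot('wrist','w20')
E
```

```text
t 23.6 pos [ 0.6008 -0.1044  0.092 ] jaw -57.3 F [ 0.7 -0.9  3.6] M [-0.03 -0.08  0.05] w 0.0293 q [-0.29  0.45  1.65 -0.    1.04  0.71]
```

View pics/w20.png

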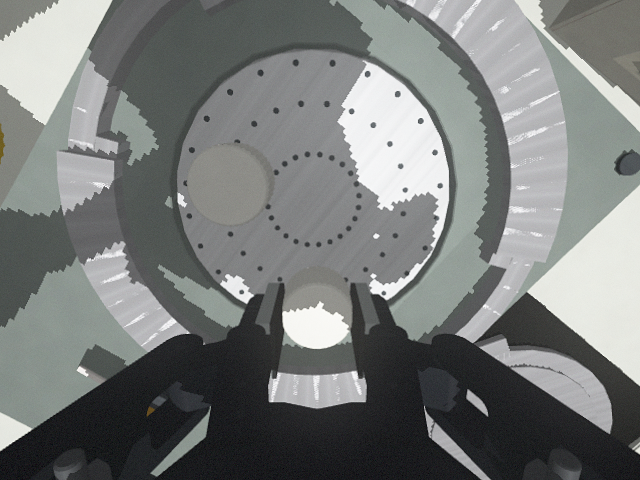

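Held. Lift a little, shift inward and set down.

arm_command:
  commands:
    - [2.5,[0,0,1],0]
    - [2.5,[0,0,1],0]
    - [2.5,[1,-0.2,0],0]
    - [2.5,[1,-0.2,0],0]
    - [2.5,[0.7,-0.1,0],0]
    - [2.5,[0,0,0],0]
    - [2.5,[0,0,-1],0]
    - [2.5,[0,0,-0.6],0]
    - [2.5,[0,0,-0.3],0]
    - [2.5,[0,0,0],0]
    - [2.5,[0,0,0],0]

```text
clock: 24.75
position: [0.6256, -0.1088, 0.0918]
ee_rot: [-0.62, 0.621, -0.34, 0.338]
contact_force: [-2.8, 0.8, 4.3]
width: 0.0293
```

arm_command:
  commands:
    - [3.3,[0,0,0],0]
    - [3.6,[0,0,0],0]
    - [4.2,[0,0,0],0]
    - [4.2,[0,0,1],0]
    - [4.2,[0,0,4],0]
    - [4.2,[0,0,4],0.125]
    - [4.2,[0,-3,2],0.125]
    - [4.2,[0,-4,0],0.125]
    - [4.2,[0,0,0],0.125]
    - [4.2,[0,0,0],0.125]
    - [4.2,[0,0,0],0.125]
    - [4.2,[0,0,0],0.125]

```text
clock: 25.95
position: [0.6269, -0.1794, 0.2024]
ee_rot: [-0.706, 0.706, -0.042, 0.043]
contact_force: [0.1, 0.1, 0.0]
width: 0.042
```

arm_command:
  commands:
    - [4.2,[0,0,0],0.125]
    - [4.2,[0,0,0],0]
    - [4.2,[0,0,0],0]

```text
clock: 26.25
position: [0.6269, -0.1791, 0.2022]
ee_rot: [-0.707, 0.707, -0.001, 0.001]
contact_force: [0.8, 0.1, -0.7]
width: 0.0421
```

```bash
python3 - <<'E'
from meas import *
st();im=shot('wrist','w21');plat(im)
for o in capsfind(im): print(o)
E
```

```text
t 26.25 pos [ 0.6269 -0.1791  0.2022] jaw -0.15 F [ 0.8  0.1 -0.7] M [ 0.01  0.01 -0.01] w 0.0421 q [-0.39  0.42  1.4   0.    1.32 -0.38]
plat (np.int32(253), array([229.4,   9. ]), array([ 0.5747, -0.0354,  0.0838]), array([ 0.5734, -0.0337,  0.0841]), array([0.009, 0.013]), array([100.,   7., 110.]))
plat (np.int32(141), array([434.3,   6.1]), array([ 0.6965, -0.0333,  0.0832]), array([ 0.6975, -0.0327,  0.0834]), array([0.007, 0.01 ]), array([99.,  7., 95.]))
plat (np.int32(2384), array([317.3,  31.9]), array([ 0.6267, -0.0464,  0.0866]), array([ 0.6266, -0.0467,  0.0873]), array([0.031, 0.031]), array([ 31.,   7., 180.]))
plat (np.int32(1750), array([312.7, 136.8]), array([ 0.6235, -0.1084,  0.0867]), array([ 0.6234, -0.1079,  0.0873]), array([0.031, 0.031]), array([ 29.,   6., 210.]))
plat (np.int32(1156), array([251.1, 181.8]), array([ 0.5844, -0.1322,  0.0836]), array([ 0.5805, -0.1379,  0.0845]), array([0.029, 0.036]), array([109.,   3., 213.]))
plat (np.int32(1126), array([405.7, 184.3]), array([ 0.6802, -0.1341,  0.0836]), array([ 0.6877, -0.14  ,  0.0844]), array([0.04 , 0.032]), array([ 95.,   5., 114.]))
(np.int32(976), array([ 64.3, 272.4]), array([ 0.3863, -0.2325,  0.0191]), array([ 0.387 , -0.2316,  0.0198]), array([0.031, 0.031]), array([ 29.,   6., 219.]))
```

View pics/w21.png

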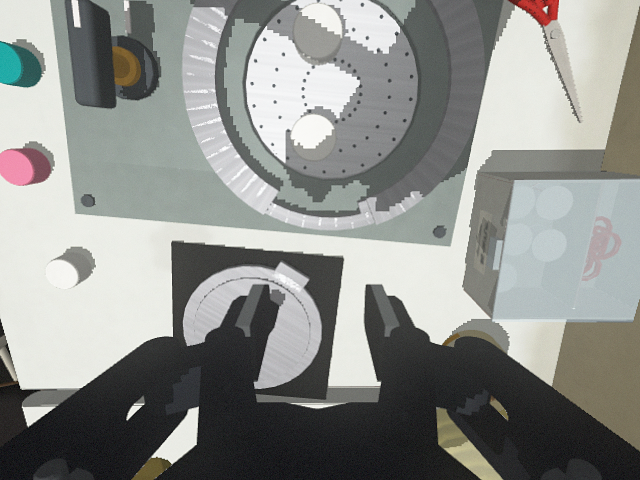

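Both caps are now well inside the platform, at (317,32) and (313,137). Fetch the third at (68,270).

arm_command:
  commands:
    - [4.5,[-2,-0.5,0],0]
    - [4.5,[-4,-0.9,0],0]
    - [4.5,[-4,-0.9,0],0]
    - [4.5,[-4,-0.9,0],0]
    - [4.5,[-4,-0.9,0],0]
    - [4.5,[-4,-0.9,0],0]
    - [4.5,[-2.1,-0.3,-3],0]
    - [4.5,[0,0,0],0]
    - [4.5,[0,0,0],0]
    - [4.5,[0,0,0],0]

```text
clock: 27.3
position: [0.3878, -0.233, 0.1729]
ee_rot: [-0.706, 0.708, 0.001, 0.001]
contact_force: [0.2, -0.0, 0.9]
width: 0.0447
```

```bash
python3 - <<'E'
from meas import *
st();im=shot('wrist','w22')
for o in capsfind(im): print(o)
E
```

```text
t 27.3 pos [ 0.3878 -0.233   0.1729] jaw -0.01 F [ 0.2 -0.   0.9] M [-0.05  0.    0.07] w 0.0447 q [-0.7   0.15  1.88  0.    1.11 -0.7 ]
(np.int32(1107), array([314., 224.]), array([ 0.3848, -0.232 ,  0.0191]), array([ 0.3847, -0.2317,  0.0198]), array([0.03 , 0.031]), array([ 29.,   4., 238.]))
```

View pics/w22.png

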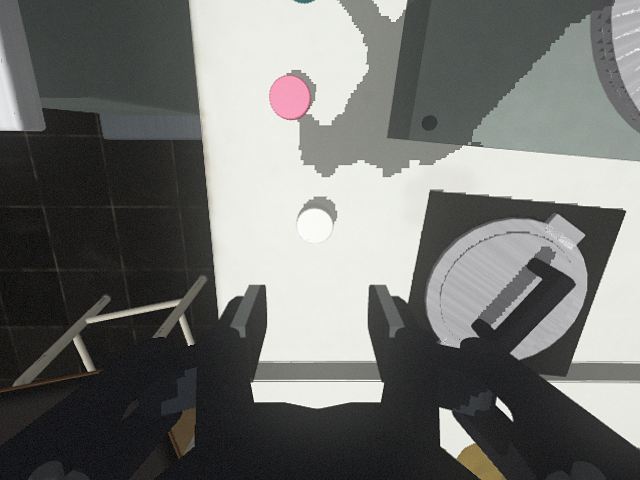

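arm_command:
  commands:
    - [4.5,[-0.25,0.1,-5],0]
    - [4.5,[0,0,-5],0]
    - [4.5,[0,0,-3],0]
    - [4.5,[0,0,-1.3],0]
    - [4.5,[0,0,-0.8],0]
    - [4.5,[0,0,0],0]
    - [2.5,[0,0,0],0]
    - [2.5,[0,0,0],0]
    - [2.5,[0,0,0],0]
    - [2.5,[0,0,0],0]

```text
clock: 28.35
position: [0.3841, -0.2317, 0.0218]
ee_rot: [-0.707, 0.708, 0.001, 0.001]
contact_force: [0.8, 0.8, 4.9]
width: 0.0292
```

```bash
python3 - <<'E'
from meas import *
st();im=shot('wrist','w23')
E
```

```text
t 28.35 pos [ 0.3841 -0.2317  0.0218] jaw -0.01 F [0.8 0.8 4.9] M [ 0.01 -0.09  0.01] w 0.0292 q [-0.7   0.35  2.09  0.    0.7  -0.7 ]
```

View pics/w23.png

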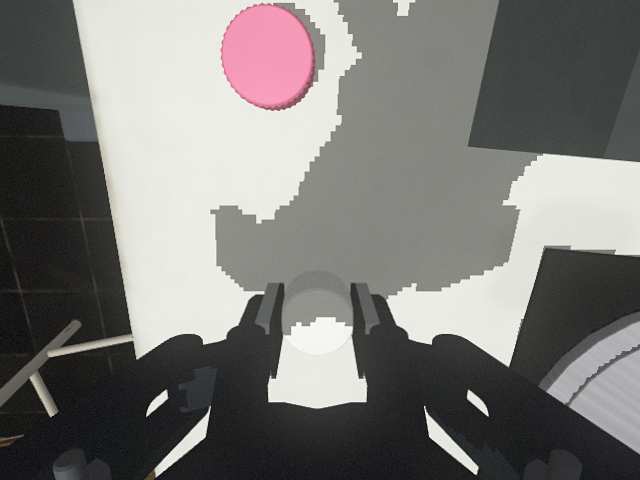

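Third cap held. Carry it to the platform.

arm_command:
  commands:
    - [2.5,[0,0,2],0]
    - [2.5,[0,0,4],0]
    - [2.5,[0,0,4],0]
    - [2.5,[1.4,0.8,4],0]
    - [2.5,[3.6,2.1,2],0]
    - [2.5,[3.6,2.1,0],0]
    - [2.5,[3.6,2.1,0],0]
    - [2.5,[3.6,2.1,0],0]
    - [2.5,[3.6,2.1,0],0]
    - [2.5,[3.6,2.1,0],0]
    - [2.5,[3.6,2.1,0],0]
    - [2.5,[0,0,0],0]

```text
clock: 29.6
position: [0.6533, -0.0734, 0.18]
ee_rot: [0.708, -0.707, -0.002, 0.0]
contact_force: [0.3, 0.4, 0.9]
width: 0.0294
```

arm_command:
  commands:
    - [2.5,[0,0,0],0]
    - [2.5,[0,0,0],0]
    - [2.5,[0,0,-3],0]
    - [2.5,[0,0,-2.5],0]
    - [2.5,[0,0,0],0]
    - [2.5,[0,0,0],0]

```text
clock: 30.2
position: [0.6484, -0.0769, 0.1262]
ee_rot: [-0.707, 0.707, -0.001, 0.0]
contact_force: [0.4, -0.1, -0.2]
width: 0.029
```

```bash
python3 - <<'E'
from meas import *
st();im=shot('wrist','w24');plat(im)
E
```

```text
t 30.2 pos [ 0.6484 -0.0769  0.1262] jaw -0.07 F [ 0.4 -0.1 -0.2] M [-0.02 -0.01  0.01] w 0.029 q [-0.22  0.47  1.51 -0.    1.16 -0.22]
plat (np.int32(2040), array([173.7, 169.7]), array([ 0.5862, -0.0261,  0.0836]), array([ 0.58  , -0.0198,  0.0845]), array([0.032, 0.032]), array([112.,   4., 199.]))
plat (np.int32(1583), array([409.4, 166.1]), array([ 0.6868, -0.0235,  0.0835]), array([ 0.691 , -0.0183,  0.0845]), array([0.026, 0.027]), array([101.,   6., 103.]))
plat (np.int32(3123), array([274.3, 222.5]), array([ 0.6263, -0.0458,  0.0865]), array([ 0.6267, -0.0451,  0.0873]), array([0.031, 0.031]), array([ 30.,   8., 154.]))
plat (np.int32(234), array([286., 350.]), array([ 0.6312, -0.1151,  0.0873]), array([ 0.6305, -0.116 ,  0.0874]), array([0.01 , 0.016]), array([ 29.,   5., 241.]))
plat (np.int32(297), array([355.3, 392.4]), array([ 0.6682, -0.146 ,  0.0829]), array([ 0.6693, -0.1469,  0.0834]), array([0.015, 0.008]), array([101.,   5., 140.]))
```

View pics/w24.png

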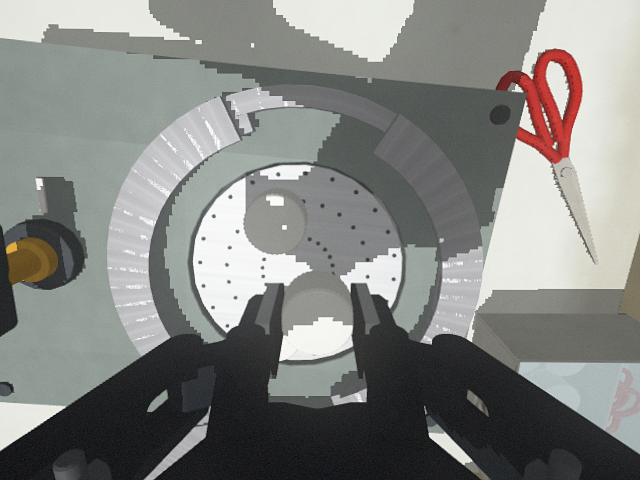

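arm_command:
  commands:
    - [2.5,[0.4,0,0],0]
    - [2.5,[0,0,-2],0]
    - [2.5,[0,0,-1],0]
    - [2.5,[0,0,-0.4],0]
    - [2.5,[0,0,-0.2],0]
    - [2.5,[0,0,-0.1],0]
    - [2.5,[0,0,0],0]
    - [2.5,[0,0,0],0]

```text
clock: 31.05
position: [0.6536, -0.0762, 0.0893]
ee_rot: [-0.707, 0.707, 0.0, 0.0]
contact_force: [-0.2, 0.2, 0.2]
width: 0.0292
```

arm_command:
  commands:
    - [2.5,[0,0,-0.1],0]
    - [2.5,[0,0,0],0]
    - [3.3,[0,0,0],0]
    - [3.6,[0,0,0],0]
    - [3.9,[0,0,0],0]
    - [3.9,[0,0,1],0]
    - [3.9,[0,0,3],0]
    - [3.9,[0,0,4],0]
    - [3.9,[-1,-3,3],0]
    - [3.9,[-1,-4,1],0]
    - [3.9,[0,0,0],0]
    - [3.9,[0,0,0],0]

```text
clock: 32.25
position: [0.6332, -0.1468, 0.2086]
ee_rot: [0.707, -0.707, 0.0, -0.001]
contact_force: [0.1, 0.1, 0.6]
width: 0.0388
```

```bash
python3 - <<'E'
from meas import *
st();im=shot('wrist','w25');plat(im)
im=shot('scene','c25')
for o in capsfind(im): print(o)
bar(im,.5025,-.065,.10,.13)
E
```

```text
t 32.25 pos [ 0.6332 -0.1468  0.2086] jaw -0.12 F [0.1 0.1 0.6] M [0.1  0.02 0.02] w 0.0388 q [-0.34  0.41  1.4   0.    1.33 -0.33]
plat (np.int32(1060), array([408. ,  43.5]), array([ 0.6869, -0.024 ,  0.0839]), array([ 0.6908, -0.0189,  0.0844]), array([0.026, 0.028]), array([103.,   6., 119.]))
plat (np.int32(1300), array([235.3,  45.6]), array([ 0.5862, -0.0258,  0.0838]), array([ 0.5805, -0.0198,  0.0844]), array([0.032, 0.032]), array([109.,   5., 171.]))
plat (np.int32(1860), array([307.4,  89.9]), array([ 0.6263, -0.0464,  0.0868]), array([ 0.6264, -0.0462,  0.0874]), array([0.031, 0.03 ]), array([ 29.,   4., 242.]))
plat (np.int32(1692), array([346.5, 138.5]), array([ 0.6528, -0.0774,  0.0865]), array([ 0.6526, -0.0769,  0.0872]), array([0.031, 0.03 ]), array([ 31.,   9., 156.]))
plat (np.int32(1508), array([304.2, 183.8]), array([ 0.6235, -0.1079,  0.0863]), array([ 0.6234, -0.1076,  0.0872]), array([0.031, 0.031]), array([ 31.,   7., 168.]))
plat (np.int32(1007), array([246.7, 224.2]), array([ 0.5843, -0.1321,  0.0835]), array([ 0.5805, -0.1376,  0.0844]), array([0.029, 0.035]), array([111.,   3., 211.]))
plat (np.int32(1034), array([391. , 227.1]), array([ 0.6801, -0.1341,  0.0833]), array([ 0.6872, -0.1401,  0.0843]), array([0.04 , 0.032]), array([111.,   4., 185.]))
(np.int32(69), array([336.4, 348. ]), array([ 0.5016, -0.1723,  0.0238]), array([ 0.5042, -0.1715,  0.0233]), array([0.033, 0.005]), array([69., 10., 87.]))
(np.int32(130), array([388.3, 384.3]), array([ 0.51  , -0.3106,  0.014 ]), array([ 0.511 , -0.3092,  0.013 ]), array([0.02, 0.07]), array([142.,   4., 147.]))
bar 193 [304. 291.] 0.1164 [array([ 0.5033, -0.0687]), array([0.0551, 0.0167]), np.float64(85.4852)]
```

View pics/w25.png

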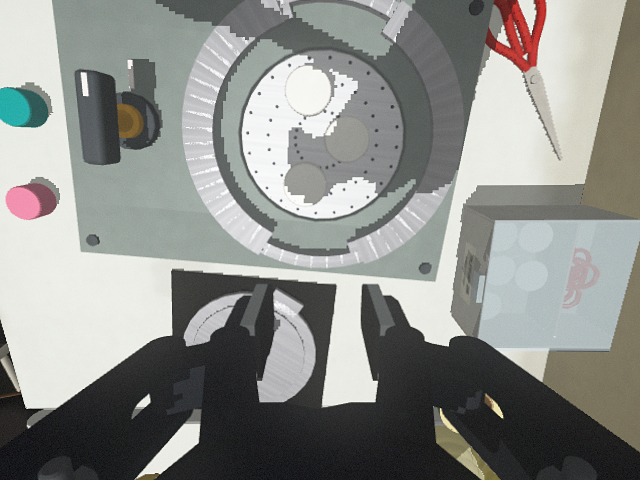

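View pics/c25.png

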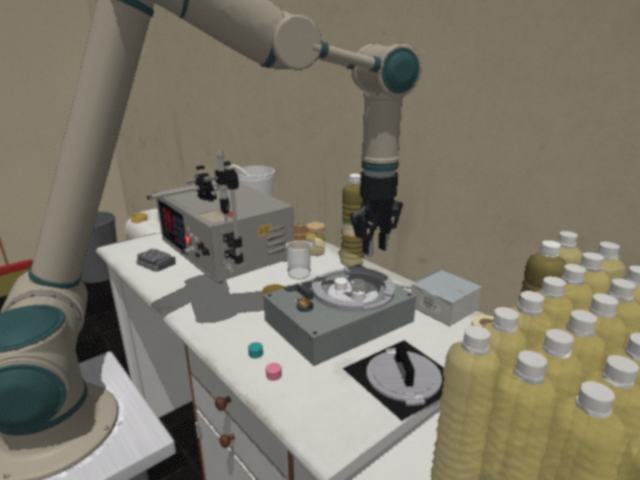

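All three caps stand wholly on the platform at (307,90), (346,138) and (304,184), and the desk shows no other white cap. The cover lies on the mat. Now the valve.

arm_command:
  commands:
    - [5,[-2,1.2,1],-0.05]
    - [5,[-3,2,0],-0.048]
    - [5,[-3,2,0],0]
    - [5,[-3,2,0],0]
    - [5,[-2,1,0],0]
    - [5,[0,0,0],0]
    - [5,[0,0,0],0]
    - [5,[0,0,0],0]

```text
clock: 33.15
position: [0.5045, -0.0642, 0.2177]
ee_rot: [-0.706, 0.706, -0.034, 0.035]
contact_force: [-0.1, -0.9, -0.4]
width: 0.0498
```

```bash
python3 - <<'E'
from meas import *
st();im=shot('wrist','w26');bar(im,.5025,-.065,.10,.13);shot('side','s26')
E
```

```text
t 33.15 pos [ 0.5045 -0.0642  0.2177] jaw -5.58 F [-0.1 -0.9 -0.4] M [ 0.    0.   -0.03] w 0.0498 q [-0.26  0.2   1.69  0.    1.25 -0.17]
bar 1566 [314. 245.] 0.1207 [array([ 0.5015, -0.0643]), array([0.0515, 0.0138]), np.float64(84.5219)]
```

View pics/w26.png

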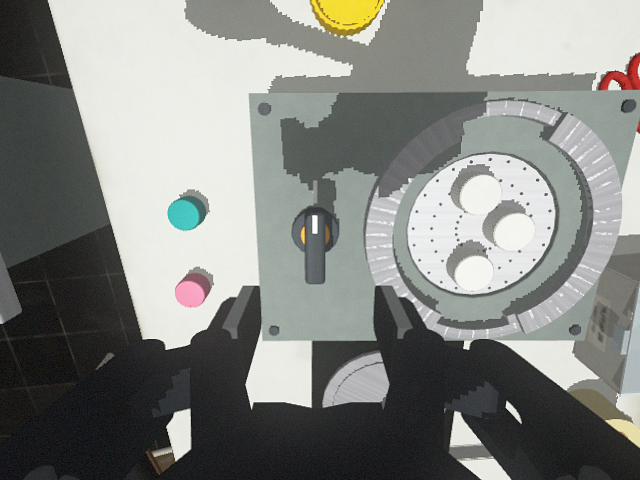

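View pics/s26.png

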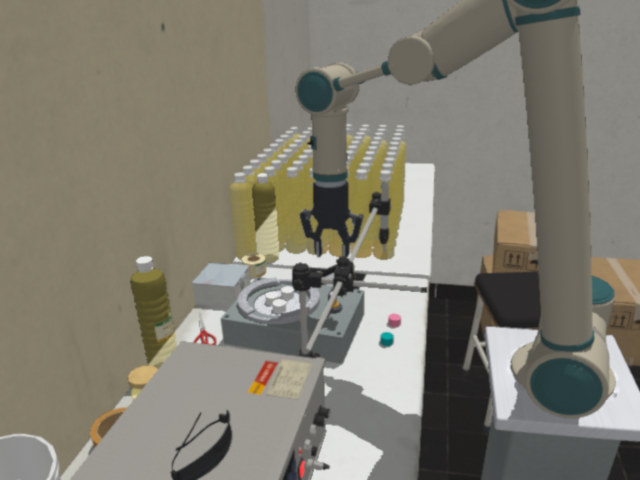

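The bar at (315,245) is lined up between the jaws, and the boom is clear.

arm_command:
  commands:
    - [4,[-0.2,0,-4],0]
    - [3.5,[0,0,-3],0]
    - [3.5,[0,0,-2],0]
    - [3.5,[0,0,-1.2],0]
    - [3.5,[0,0,-0.5],0]
    - [3.5,[0,0,0],0]
    - [0.5,[0,0,0],0]
    - [0.5,[0,0,0],0]
    - [0.5,[0,0,0],0]
    - [0.5,[0,0,0],0]
  grip_force: 60

```text
clock: 34.25
position: [0.5029, -0.0645, 0.112]
ee_rot: [-0.706, 0.707, -0.033, 0.036]
contact_force: [3.7, 0.2, 2.4]
width: 0.013
```

```bash
python3 - <<'E'
from meas import *
st();im=shot('wrist','w27');shot('side','s27')
E
```

```text
t 34.25 pos [ 0.5029 -0.0645  0.112 ] jaw -5.6 F [3.7 0.2 2.4] M [ 0.02 -0.3   0.14] w 0.013 q [-0.26  0.29  1.86  0.    0.99 -0.17]
```

View pics/w27.png

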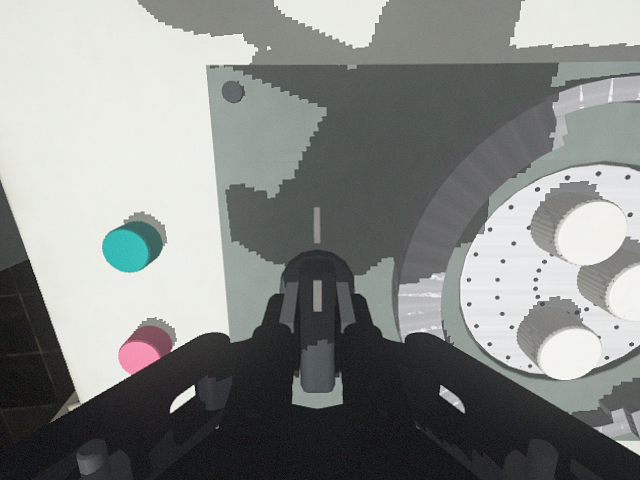

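View pics/s27.png

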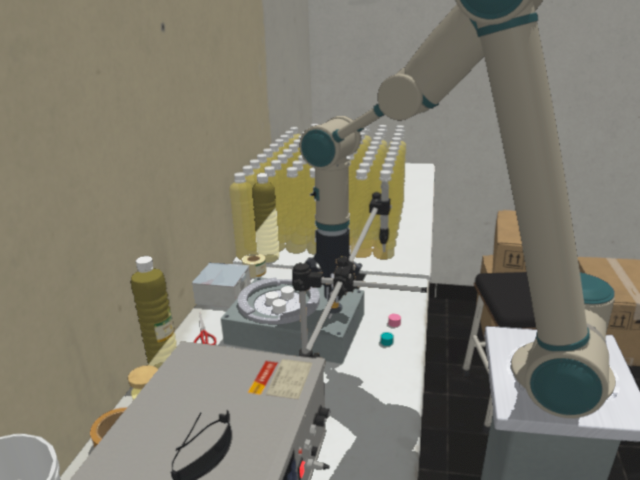

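The valve bar is gripped at (318,300). Turn 0.62 rad anticlockwise.

arm_command:
  commands:
    - [0.5,[0,0,0],0.1]
    - [0.5,[0,0,0],0.1]
    - [0.5,[0,0,0],0.1]
    - [0.5,[0,0,0],0.1]
    - [0.5,[0,0,0],0.1]
    - [0.5,[0,0,0],0.12]
    - [0.5,[0,0,0],0]

```text
clock: 35.05
position: [0.5018, -0.0647, 0.1119]
ee_rot: [-0.682, 0.684, 0.184, -0.183]
contact_force: [1.1, -2.0, 7.7]
width: 0.0131
```

```bash
cat >> meas.py <<'E'
def platz(im):
    P=cloud(im);hs=cv2.cvtColor(im['pixels'],cv2.COLOR_RGB2HSV)
    r=np.hypot(P[...,0]-.6363,P[...,1]+.078);m=(r<.057)&(P[...,2]>.0)&(P[...,2]<.1)
    h,e=np.histogram(P[m][:,2],bins=50,range=(0,.1));i=np.argsort(h)[::-1][:5];print([(round(e[k],3),int(h[k])) for k in sorted(i)])
E
python3 - <<'E'
from meas import *
st();im=shot('wrist','w28');platz(im)
E
```

```text
t 35.05 pos [ 0.5018 -0.0647  0.1119] jaw 30.01 F [ 1.1 -2.   7.7] M [-0.2  -0.07  0.05] w 0.0131 q [-0.27  0.29  1.86 -0.    0.99 -0.79]
[(np.float64(0.062), 320), (np.float64(0.064), 5412), (np.float64(0.066), 320), (np.float64(0.084), 1937), (np.float64(0.086), 287)]
```

View pics/w28.png

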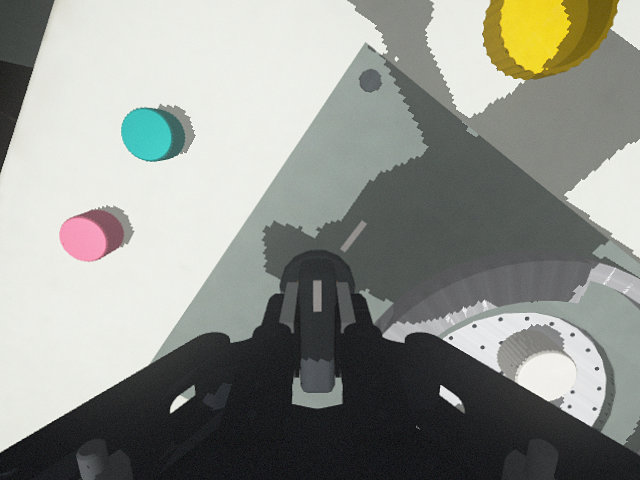

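Valve at about 0.62 rad, and the platform has begun to sink slowly. Hold and monitor.

arm_command:
  commands:
    - [0.5,[0,0,0],0]
    - [0.5,[0,0,0],0]
    - [0.5,[0,0,0],0]
    - [0.5,[0,0,0],0]
    - [0.5,[0,0,0],0]
    - [0.5,[0,0,0],0]
    - [0.5,[0,0,0],0]
    - [0.5,[0,0,0],0]
    - [0.5,[0,0,0],0]
    - [0.5,[0,0,0],0]

```text
clock: 36.1
position: [0.5018, -0.0647, 0.112]
ee_rot: [-0.682, 0.684, 0.183, -0.182]
contact_force: [1.1, -1.1, 7.4]
width: 0.013
```

```bash
python3 - <<'E'
from meas import *
st();im=shot('wrist');platz(im)
E
```

```text
t 36.1 pos [ 0.5018 -0.0647  0.112 ] jaw 29.93 F [ 1.1 -1.1  7.4] M [-0.17 -0.06  0.09] w 0.013 q [-0.27  0.29  1.86 -0.    0.99 -0.79]
[(np.float64(0.058), 4792), (np.float64(0.06), 768), (np.float64(0.076), 197), (np.float64(0.078), 1534), (np.float64(0.08), 759)]
```

arm_command:
  commands:
    - [0.5,[0,0,0],0]
    - [0.5,[0,0,0],0]
    - [0.5,[0,0,0],0]
    - [0.5,[0,0,0],0]
    - [0.5,[0,0,0],0]
    - [0.5,[0,0,0],0]
    - [0.5,[0,0,0],0]
    - [0.5,[0,0,0],0]
    - [0.5,[0,0,0],0]
    - [0.5,[0,0,0],0]
    - [0.5,[0,0,0],0]
    - [0.5,[0,0,0],0]

```text
clock: 37.35
position: [0.5018, -0.0647, 0.112]
ee_rot: [-0.682, 0.684, 0.183, -0.182]
contact_force: [0.8, -1.7, 6.9]
width: 0.0129
```

arm_command:
  commands:
    - [0.5,[0,0,0],0]
    - [0.5,[0,0,0],0]
    - [0.5,[0,0,0],0]
    - [0.5,[0,0,0],0]
    - [0.5,[0,0,0],0]
    - [0.5,[0,0,0],0]
    - [0.5,[0,0,0],0]
    - [0.5,[0,0,0],0]
    - [0.5,[0,0,0],0]
    - [0.5,[0,0,0],0]
    - [0.5,[0,0,0],0]
    - [0.5,[0,0,0],0]

```text
clock: 38.55
position: [0.5018, -0.0647, 0.112]
ee_rot: [-0.682, 0.684, 0.183, -0.182]
contact_force: [1.5, -1.0, 7.1]
width: 0.013
```

```bash
python3 - <<'E'
from meas import *
st();im=shot('wrist');platz(im)
E
```

```text
t 38.55 pos [ 0.5018 -0.0647  0.112 ] jaw 29.93 F [ 1.5 -1.   7.1] M [-0.17 -0.05  0.07] w 0.013 q [-0.27  0.29  1.86 -0.    0.99 -0.79]
[(np.float64(0.044), 677), (np.float64(0.046), 3360), (np.float64(0.06), 221), (np.float64(0.064), 343), (np.float64(0.066), 1912)]
```

arm_command:
  commands:
    - [0.5,[0,0,0],0]
    - [0.5,[0,0,0],0]
    - [0.5,[0,0,0],0]
    - [0.5,[0,0,0],0]
    - [0.5,[0,0,0],0]
    - [0.5,[0,0,0],0]
    - [0.5,[0,0,0],0]
    - [0.5,[0,0,0],0]
    - [0.5,[0,0,0],0]
    - [0.5,[0,0,0],0]
    - [0.5,[0,0,0],0]
    - [0.5,[0,0,0],0]

```text
clock: 39.8
position: [0.5018, -0.0647, 0.1119]
ee_rot: [-0.683, 0.684, 0.183, -0.182]
contact_force: [1.6, -1.0, 7.1]
width: 0.0133
```

arm_command:
  commands:
    - [0.5,[0,0,0],0]
    - [0.5,[0,0,0],0]
    - [0.5,[0,0,0],0]
    - [0.5,[0,0,0],0]
    - [0.5,[0,0,0],0]
    - [0.5,[0,0,0],0]
    - [0.5,[0,0,0],0]
    - [0.5,[0,0,0],0]
    - [0.5,[0,0,0],0]
    - [0.5,[0,0,0],0]
    - [0.5,[0,0,0],0]
    - [0.5,[0,0,0],0]

```text
clock: 41.0
position: [0.5018, -0.0647, 0.112]
ee_rot: [-0.682, 0.684, 0.183, -0.182]
contact_force: [0.4, -0.6, 6.1]
width: 0.0132
```

arm_command:
  commands:
    - [0.5,[0,0,0],0]
    - [0.5,[0,0,0],0]
    - [0.5,[0,0,0],0]
    - [0.5,[0,0,0],0]
    - [0.5,[0,0,0],0]
    - [0.5,[0,0,0],0]
    - [0.5,[0,0,0],0]
    - [0.5,[0,0,0],0]
    - [0.5,[0,0,0],0]
    - [0.5,[0,0,0],0]
    - [0.5,[0,0,0],0]
    - [0.5,[0,0,0],0]

```text
clock: 42.2
position: [0.5018, -0.0647, 0.112]
ee_rot: [-0.682, 0.684, 0.183, -0.182]
contact_force: [0.9, -0.9, 5.8]
width: 0.0129
```

```bash
python3 - <<'E'
from meas import *
st();im=shot('wrist');platz(im);im=shot('wrist','w29');platz(im);shot('side','s29')
E
```

```text
t 42.2 pos [ 0.5018 -0.0647  0.112 ] jaw 29.93 F [ 0.9 -0.9  5.8] M [-0.18 -0.09  0.08] w 0.0129 q [-0.27  0.29  1.86 -0.    0.99 -0.79]
[(np.float64(0.026), 1553), (np.float64(0.028), 1430), (np.float64(0.044), 137), (np.float64(0.046), 699), (np.float64(0.048), 1759)]
[(np.float64(0.026), 1995), (np.float64(0.028), 996), (np.float64(0.044), 132), (np.float64(0.046), 1014), (np.float64(0.048), 1426)]
```

arm_command:
  commands:
    - [0.5,[0,0,0],0]
    - [0.5,[0,0,0],0]
    - [0.5,[0,0,0],0]
    - [0.5,[0,0,0],0]
    - [0.5,[0,0,0],0]
    - [0.5,[0,0,0],0]
    - [0.5,[0,0,0],0]
    - [0.5,[0,0,0],0]
    - [0.5,[0,0,0],0]
    - [0.5,[0,0,0],0]
    - [0.5,[0,0,0],0]
    - [0.5,[0,0,0],0]

```text
clock: 43.55
position: [0.5018, -0.0647, 0.112]
ee_rot: [-0.682, 0.684, 0.183, -0.182]
contact_force: [0.5, -1.7, 7.0]
width: 0.0129
```

```bash
python3 - <<'E'
from meas import *
st();im=shot('wrist');platz(im)
E
```

```text
t 43.55 pos [ 0.5018 -0.0647  0.112 ] jaw 29.92 F [ 0.5 -1.7  7. ] M [-0.16 -0.1   0.12] w 0.0129 q [-0.27  0.29  1.86 -0.    0.99 -0.79]
[(np.float64(0.024), 2166), (np.float64(0.026), 716), (np.float64(0.042), 115), (np.float64(0.044), 1224), (np.float64(0.046), 1178)]
```

arm_command:
  commands:
    - [0.5,[0,0,0],0]
    - [0.5,[0,0,0],0]
    - [0.5,[0,0,0],0]
    - [0.5,[0,0,0],0]
    - [0.5,[0,0,0],0]
    - [0.5,[0,0,0],0]
    - [0.5,[0,0,0],0]
    - [0.5,[0,0,0],0]
    - [0.5,[0,0,0],0]
    - [0.5,[0,0,0],0]
    - [0.5,[0,0,0],0]
    - [0.5,[0,0,0],0]

```text
clock: 44.8
position: [0.5018, -0.0647, 0.1119]
ee_rot: [-0.683, 0.684, 0.183, -0.182]
contact_force: [0.8, -1.0, 7.1]
width: 0.0128
```

```bash
python3 - <<'E'
from meas import *
st();im=shot('wrist','w30');platz(im)
E
```

```text
t 44.8 pos [ 0.5018 -0.0647  0.1119] jaw 29.93 F [ 0.8 -1.   7.1] M [-0.2  -0.03  0.09] w 0.0128 q [-0.27  0.29  1.86 -0.    0.99 -0.79]
[(np.float64(0.024), 2159), (np.float64(0.026), 728), (np.float64(0.042), 115), (np.float64(0.044), 1208), (np.float64(0.046), 1185)]
```

View pics/w30.png

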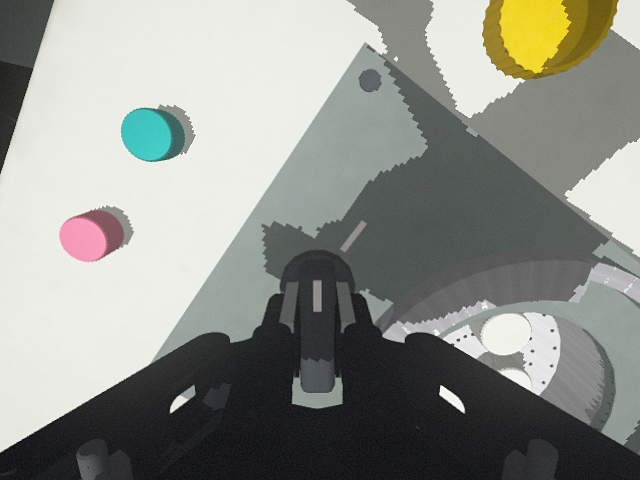

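The platform is at the bottom and no longer moving, with the caps standing. Shut the valve, slightly past nominal to seat on the stop.

arm_command:
  commands:
    - [0.5,[0,0,0],-0.1]
    - [0.5,[0,0,0],-0.1]
    - [0.5,[0,0,0],-0.1]
    - [0.5,[0,0,0],-0.1]
    - [0.5,[0,0,0],-0.1]
    - [0.5,[0,0,0],-0.1]
    - [0.5,[0,0,0],-0.03]
    - [0.5,[0,0,0],0]
    - [0.5,[0,0,0],0]

```text
clock: 45.75
position: [0.5029, -0.0645, 0.112]
ee_rot: [-0.706, 0.706, -0.036, 0.039]
contact_force: [4.1, -0.0, 5.1]
width: 0.0129
```

```bash
python3 - <<'E'
from meas import *
st()
E
```

```text
t 45.75 pos [ 0.5029 -0.0645  0.112 ] jaw -6.1 F [ 4.1 -0.   5.1] M [ 0.03 -0.33  0.49] w 0.0129 q [-0.26  0.29  1.86 -0.    0.99 -0.16]
```

arm_command:
  commands:
    - [3.5,[0,0,0],0]
    - [3.5,[0,0,0],0]
    - [3.5,[0,0,0],0]
    - [4,[0,0,3],0]
    - [5,[0,0,4],0]
    - [5,[0,0,4],0]
    - [5,[1.2,-2,2],-0.12]
    - [5,[1.2,-4,0],-0.12]
    - [5,[1.2,-4,0],-0.12]
    - [5,[1,-4,0],-0.12]
    - [5,[0,0,0],0]
    - [5,[0,0,0],0]

```text
clock: 46.95
position: [0.5466, -0.2045, 0.2398]
ee_rot: [0.677, -0.676, 0.206, -0.204]
contact_force: [-0.1, 1.0, -0.0]
width: 0.05
```

```bash
python3 - <<'E'
from meas import *
st();im=shot('wrist','w31');bar(im,.5025,-.065,.10,.13);bar(im,.56,-.30,.03,.06);platz(im)
E
```

```text
t 46.95 pos [ 0.5466 -0.2045  0.2398] jaw -33.76 F [-0.1  1.  -0. ] M [ 0.01  0.07 -0.01] w 0.05 q [-0.48  0.29  1.5   0.    1.35  0.11]
bar 2404 [149. 103.] 0.1188 [array([ 0.5021, -0.0653]), array([0.0525, 0.0151]), np.float64(84.8875)]
bar 771 [383. 264.] 0.0477 [array([ 0.57  , -0.2841]), array([0.0445, 0.0171]), np.float64(55.6218)]
[(np.float64(0.022), 141), (np.float64(0.024), 5195), (np.float64(0.026), 2891), (np.float64(0.044), 1247), (np.float64(0.046), 1623)]
```

View pics/w31.png

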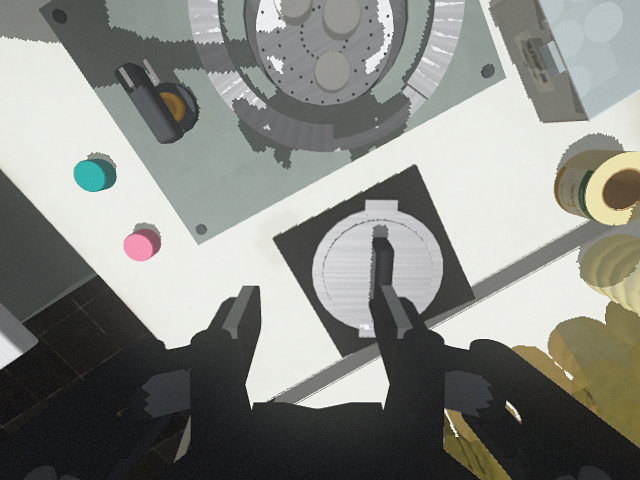

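Valve shut (bar at 84.9°, cabinet at 84.6°). The three caps stand on the sunken platform. Now to the cover handle at (381,265).

arm_command:
  commands:
    - [5,[0.4,-3,0],0]
    - [5,[0.5,-3.5,0],0]
    - [5,[0.4,-3,0],0]
    - [5,[0,0,-4],0]
    - [5,[0,0,-2],0]
    - [5,[0,0,0],0]
    - [5,[0,0,0],0]

```text
clock: 47.7
position: [0.5603, -0.2979, 0.1812]
ee_rot: [0.677, -0.677, 0.204, -0.204]
contact_force: [-0.4, -0.4, -0.1]
width: 0.0501
```

```bash
python3 - <<'E'
from meas import *
st();im=shot('wrist','w32');bar(im,.56,-.30,.03,.06)
E
```

```text
t 47.7 pos [ 0.5603 -0.2979  0.1812] jaw -33.6 F [-0.4 -0.4 -0.1] M [0.   0.01 0.01] w 0.0501 q [-0.6   0.41  1.48  0.    1.26 -0.01]
bar 2191 [319. 231.] 0.0495 [array([ 0.559 , -0.3001]), array([0.0825, 0.016 ]), np.float64(55.7624)]
```

View pics/w32.png

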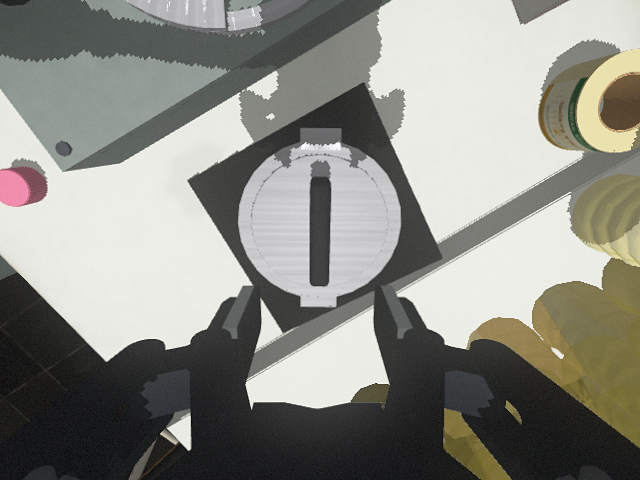

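arm_command:
  commands:
    - [4.5,[0,-0.2,-4],0]
    - [4.5,[0,0,-4],0]
    - [4.5,[0,0,-3],0]
    - [4,[0,0,-1.8],0]
    - [4,[0,0,-0.9],0]
    - [4,[0,0,0],0]
    - [0.5,[0,0,0],0]
    - [0.5,[0,0,0],0]
    - [0.5,[0,0,0],0]
    - [0.5,[0,0,0],0]
  grip_force: 90

```text
clock: 48.75
position: [0.5615, -0.3018, 0.046]
ee_rot: [-0.676, 0.677, -0.204, 0.206]
contact_force: [0.4, 0.7, 7.4]
width: 0.014
```

```bash
python3 - <<'E'
from meas import *
st()
E
```

```text
t 48.75 pos [ 0.5615 -0.3018  0.046 ] jaw -33.69 F [0.4 0.7 7.4] M [ 0.16  0.13 -0.  ] w 0.014 q [-0.6   0.53  1.64  0.    0.97 -0.01]
```

arm_command:
  commands:
    - [0.5,[0,0,1],0]
    - [0.5,[0,0,4],0]
    - [0.5,[0,0,5],0]
    - [0.5,[0,0,4],0]
    - [0.5,[0.5,1.5,2],0]
    - [0.5,[1.4,4,0],0.1]
    - [0.5,[1.4,4,0],0.1]
    - [0.5,[1.4,4,0],0.1]
    - [0.5,[1.4,4,0],0.1]
    - [0.5,[1,3,0],0.09]
    - [0.5,[0.5,2,0],0]
    - [0.5,[0,0,0],0]

```text
clock: 49.95
position: [0.6364, -0.0728, 0.2039]
ee_rot: [0.707, -0.706, 0.033, -0.033]
contact_force: [-0.1, 0.1, -2.4]
width: 0.014
```

arm_command:
  commands:
    - [0.5,[0,0,0],0]
    - [0.5,[0,0,0],0]
    - [0.5,[0,0,0],0]

```text
clock: 50.25
position: [0.6359, -0.0773, 0.2038]
ee_rot: [-0.706, 0.706, -0.035, 0.035]
contact_force: [0.6, -0.3, -2.9]
width: 0.0141
```

```bash
python3 - <<'E'
from meas import *
st();im=shot('wrist','w33')
E
```

```text
t 50.25 pos [ 0.6359 -0.0773  0.2038] jaw -5.7 F [ 0.6 -0.3 -2.9] M [ 0.03 -0.03  0.  ] w 0.0141 q [-0.23  0.4   1.43 -0.    1.31 -0.13]
```

View pics/w33.png

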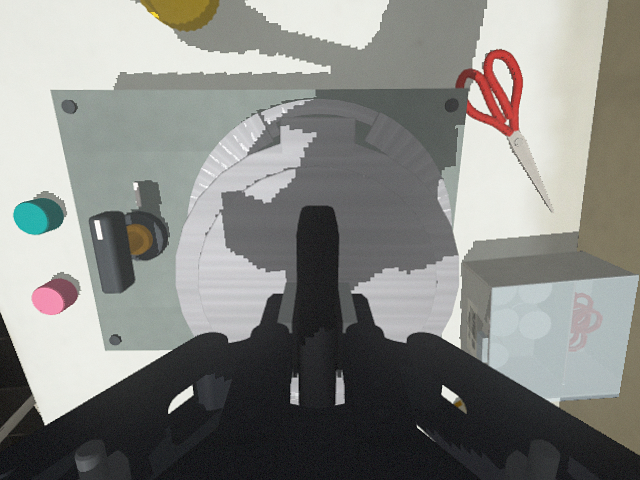

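arm_command:
  commands:
    - [0.5,[0.1,0.05,-3],0]
    - [0.5,[0,0,-2.5],0]
    - [0.5,[0,0,-1],0]
    - [0.5,[0,0,-0.5],0]
    - [0.5,[0,0,0],0]
    - [0.5,[0,0,0],0]

```text
clock: 50.9
position: [0.6381, -0.076, 0.135]
ee_rot: [-0.706, 0.706, -0.034, 0.036]
contact_force: [0.5, 0.2, -2.0]
width: 0.0139
```

```bash
python3 - <<'E'
from meas import *
st();im=shot('wrist','w34')
P=cloud(im);bx,by=.6363,-.078
r=np.hypot(P[...,0]-bx,P[...,1]-by)
m=(P[...,2]>.088)&(P[...,2]<.104)&(r<.09);print('cover top z',np.median(P[m][:,2]))
c=cv2.findContours(m.astype(np.uint8),0,1)[0];Q=P[m]
# fit circle on body edge points at az excluding lugs
az=np.degrees(np.arctan2(Q[:,1]-by,Q[:,0]-bx))
from scipy.optimize import least_squares
pts=[]
for a in list(range(-30,60,4))+list(range(110,200,4)):
    s=Q[abs((az-a+180)%360-180)<2]
    if len(s): 
        rr=np.hypot(s[:,0]-bx,s[:,1]-by);pts.append(s[rr.argmax()][:2])
pts=np.array(pts);f=least_squares(lambda p:np.hypot(pts[:,0]-p[0],pts[:,1]-p[1])-p[2],[bx,by,.072],loss='soft_l1',f_scale=.001);print('cover circle',f.x,len(pts))
E
```

```text
t 50.9 pos [ 0.6381 -0.076   0.135 ] jaw -5.63 F [ 0.5  0.2 -2. ] M [ 0.02 -0.01  0.03] w 0.0139 q [-0.23  0.45  1.52 -0.    1.16 -0.13]
cover top z 0.09907642780533381
cover circle [ 0.63702062 -0.07622639  0.07173168] 46
```

View pics/w34.png

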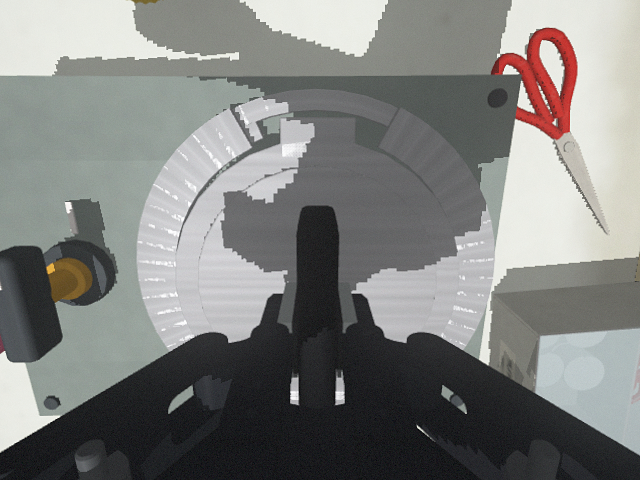

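The lug at (318,135) is in the slot (245–400), as when lifted. Cover centre is 2 mm off in y, so I'll correct and lower.

arm_command:
  commands:
    - [0.5,[-0.05,-0.15,0],0]
    - [0.5,[0,0,-0.5],0]
    - [0.5,[0,0,-0.5],0]
    - [0.5,[0,0,-0.5],0]
    - [0.5,[0,0,-0.4],0]
    - [0.5,[0,0,0],0]
    - [0.5,[0,0,0],0]

```text
clock: 51.65
position: [0.6367, -0.0771, 0.1145]
ee_rot: [0.706, -0.706, 0.035, -0.034]
contact_force: [0.3, -0.4, -2.9]
width: 0.0141
```

```bash
python3 - <<'E'
from meas import *
st();im=shot('wrist','w35')
P=cloud(im);print(np.median(P[200:300,230:270,2]),np.median(P[210:260,360:400,2]), np.median(P[130:150,310:345,2]))
E
```

```text
t 51.65 pos [ 0.6367 -0.0771  0.1145] jaw -5.61 F [ 0.3 -0.4 -2.9] M [-0.05 -0.04  0.02] w 0.0141 q [-0.23  0.47  1.55  0.    1.12 -0.13]
0.07914810753756936 0.07902073587574097 0.07708663981228403
```

View pics/w35.png

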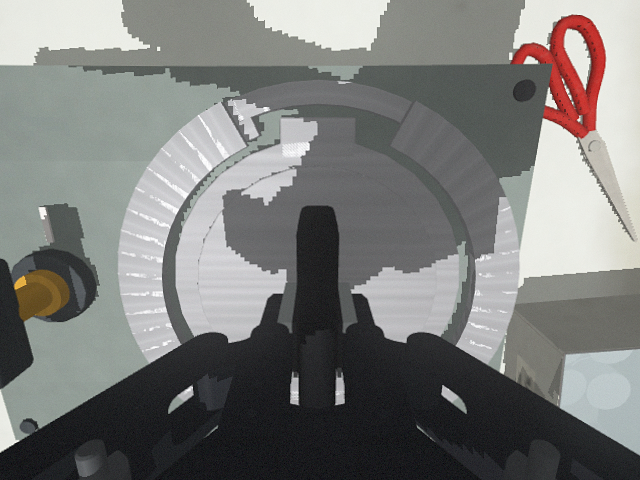

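arm_command:
  commands:
    - [0.5,[0,0,-0.2],0]
    - [0.5,[0,0,-0.1],0]
    - [0.5,[0,0,0],0]
    - [0.5,[0,0,0],0]

```text
clock: 52.1
position: [0.6372, -0.0772, 0.113]
ee_rot: [-0.706, 0.706, -0.034, 0.035]
contact_force: [-1.3, 0.1, 5.5]
width: 0.0142
```

```bash
python3 - <<'E'
from meas import *
st();im=shot('wrist')
P=cloud(im);print(np.median(P[200:300,230:270,2]),np.median(P[210:260,360:400,2]), np.median(P[130:150,310:345,2]))
E
```

```text
t 52.1 pos [ 0.6372 -0.0772  0.113 ] jaw -5.61 F [-1.3  0.1  5.5] M [0.05 0.24 0.01] w 0.0142 q [-0.23  0.47  1.55 -0.    1.12 -0.13]
0.0775551382428527 0.0776014691648762 0.0756735755273101
```

Seated, with contact felt. Turn clockwise in steps, watching the moment.

arm_command:
  commands:
    - [0.5,[0,0,0],-0.1]
    - [0.5,[0,0,0],-0.1]
    - [0.5,[0,0,0],-0.1]
    - [0.5,[0,0,0],-0.1]
    - [0.5,[0,0,0],0]

```text
clock: 52.65
position: [0.6378, -0.0774, 0.113]
ee_rot: [-0.685, 0.685, -0.173, 0.176]
contact_force: [-0.0, -0.2, 4.9]
width: 0.0145
```

```bash
python3 - <<'E'
from meas import *
st();im=shot('wrist','w36')
E
```

```text
t 52.65 pos [ 0.6378 -0.0774  0.113 ] jaw -28.57 F [-0.  -0.2  4.9] M [-0.09  0.04 -0.22] w 0.0145 q [-0.23  0.47  1.55 -0.    1.12  0.27]
```

View pics/w36.png

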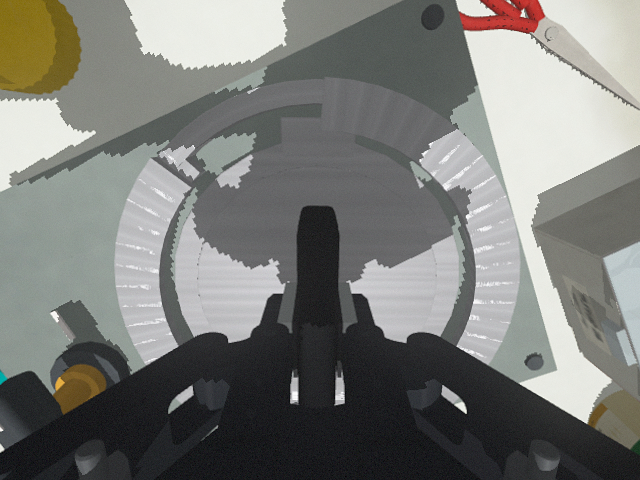

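The lug is sliding under the lip at (325,140). Continue to about 0.95 rad in total.

arm_command:
  commands:
    - [0.5,[0,0,0],-0.1]
    - [0.5,[0,0,0],-0.1]
    - [0.5,[0,0,0],-0.1]
    - [0.5,[0,0,0],-0.1]
    - [0.5,[0,0,0],-0.1]
    - [0.5,[0,0,0],-0.05]
    - [0.5,[0,0,0],0]
    - [0.5,[0,0,0],0]

```text
clock: 53.5
position: [0.6378, -0.0775, 0.113]
ee_rot: [0.613, -0.612, 0.352, -0.354]
contact_force: [-0.6, 0.2, 5.3]
width: 0.0138
```

```bash
python3 - <<'E'
from meas import *
st();im=shot('wrist','w37')
E
```

```text
t 53.5 pos [ 0.6378 -0.0775  0.113 ] jaw -59.97 F [-0.6  0.2  5.3] M [-0.05  0.04 -0.05] w 0.0138 q [-0.23  0.47  1.55 -0.    1.12  0.82]
```

View pics/w37.png

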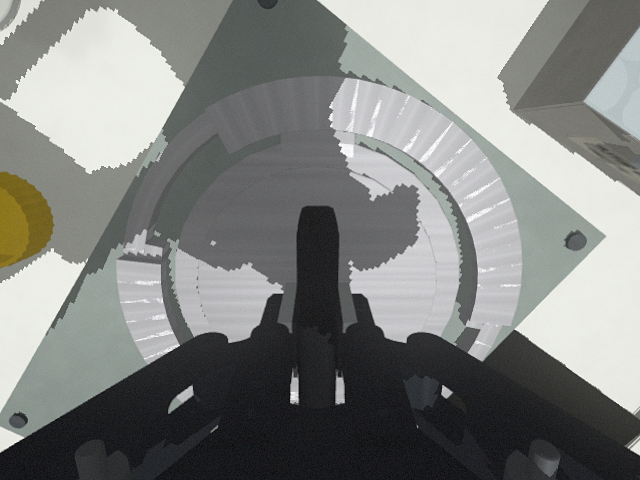

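Handle is back at 30°, about 0.95 rad clockwise of the slots, as found. Release and rise.

arm_command:
  commands:
    - [2.5,[0,0,0],0]
    - [3.5,[0,0,0],0]
    - [4.5,[0,0,0],0]
    - [4.5,[0,0,1],0]
    - [4.5,[0,0,4],0]
    - [4.5,[0,0,4],0]
    - [4.5,[0,0,4],0]
    - [4.5,[-1,-3,3],0]
    - [4.5,[-1,-4,2],0]
    - [4.5,[-1,-4,1],0]
    - [4.5,[0,0,0],0]
    - [4.5,[0,0,0],0]

```text
clock: 54.75
position: [0.6065, -0.1878, 0.3025]
ee_rot: [0.612, -0.612, 0.354, -0.355]
contact_force: [0.0, -0.6, -0.4]
width: 0.0453
```

```bash
python3 - <<'E'
from meas import *
st();im=shot('wrist','w38');bar(im,.6365,-.0777,.105,.125);bar(im,.5025,-.065,.10,.13)
P=cloud(im);r=np.hypot(P[...,0]-.6363,P[...,1]+.078);m=(r<.065)&(P[...,2]<.09)&(P[...,2]>.06);print('cover top',np.median(P[m][:,2]),np.percentile(P[m][:,2],[2,98]))
shot('scene','c38')
E
```

```text
t 54.75 pos [ 0.6065 -0.1878  0.3025] jaw -60.16 F [ 0.  -0.6 -0.4] M [0.   0.01 0.01] w 0.0453 q [-0.41  0.34  1.27  0.    1.52  0.64]
bar 2101 [224. 121.] 0.1163 [array([ 0.6358, -0.077 ]), array([0.0825, 0.0164]), np.float64(29.3874)]
bar 1278 [151. 245.] 0.1178 [array([ 0.503 , -0.0651]), array([0.0525, 0.0147]), np.float64(84.2147)]
cover top 0.07744737874637865 [0.07471091 0.07932047]
```

View pics/w38.png

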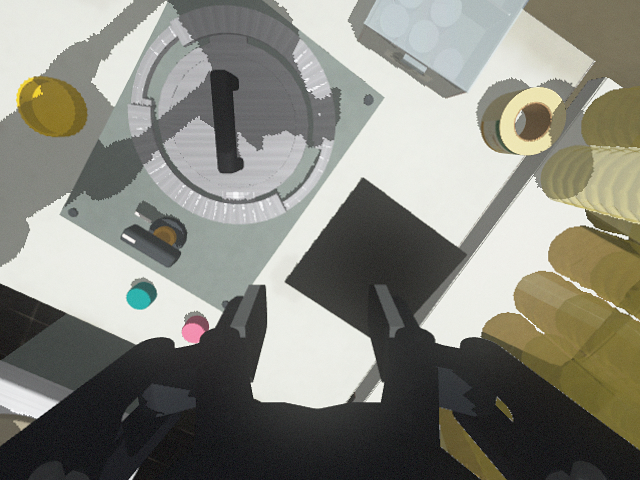

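View pics/c38.png

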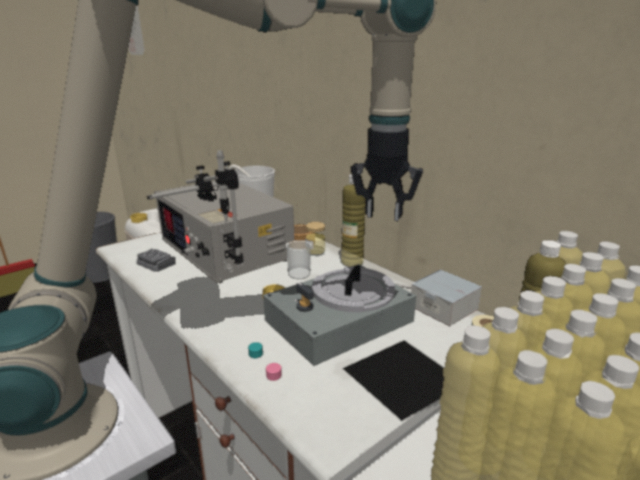

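The handle is at 29.4° (29.7° at the start) with its top at the same height, and the valve bar is at its shut angle. The mat is empty and nothing is left on the desk to load. Handing in.

```bash
python3 - <<'E'
from meas import *
st();print(manip.sign_off())
E
```

```text
t 54.85 pos [ 0.6067 -0.1862  0.3015] jaw -60.01 F [0.5 0.3 0.3] M [0.   0.02 0.  ] w 0.045 q [-0.41  0.35  1.27  0.    1.52  0.64]
the job is handed in; nothing more can be done
None
```

The cap lift is loaded and locked again, and the job was handed in at about 55 s. I unlocked the cover, laid it on the mat and stood the three white caps on the raised platform; there was no fourth on the desk. I then opened the valve about 0.62 rad and let the platform sink at about 5 mm/s to the bottom. After that I shut the valve, refitted the cover and turned it about 0.95 rad clockwise.

- **Mishap:** the first cap was knocked to about 46 mm from the platform's centre after I had placed it. I re-gripped it and moved it back to about 33 mm before opening the valve.
- **Caps:** all three were still standing on the sunken platform in the last view before the cover went on. I could not see them after that.
- **Cover:** the handle is at 29.4° (29.7° at the start) and at its starting height, to within 1 mm.
- **Valve:** the bar reads 84.2°, against 84.6° for the cabinet's x axis, so it is shut.
- **Left alone:** the yellow cap, beaker and look-alikes look undisturbed in the last pictures.
- **Small disagreement:** the camera put the cover's top at 77.4 mm against a nominal 76 mm, which is within its error. No check failed.

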